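# Seal the water can and set out the tumblers

### The job

Get the drinking water ready for the lunch break. First screw the water can's cap down, turning its wing clockwise until its clutch first slips, and stop there; only then take the stacked and standing tumblers apart and stand every one of them singly, mouth down, flat on the tray. Leave the other things on the ledge where they are.

Things in the scene. Friction and masses are not known exactly. Their poses are not given: they have to be found in the camera images.
- water_can: fixed white plastic drinking-water can, 150 (x) x 180 (y) x 150 mm tall, with a screw cap on the middle of its top (cap top 218 mm above the ledge). Origin: centre of its underside.
- wing_grip (a point): point on the cap's axis, 206 mm above the ledge, at the height to grip the cap's black upright wing: a bar 64 mm long (along this point's x), 14 mm thick (along its y), 34 mm tall, top 12 mm above this point; it stands on a 60 mm disc whose top is 22 mm below this point. z is up.
- collar (a joint): turn (rad) of the cap's grey 84 mm collar, which is the screw itself: grows clockwise from above, comes hard up (sealed) at 4.5; starts 2 to 4 rad short of that. A 14 mm wide tab sticks out 19 mm from its rim and moves with it. Friction about 0.04 N m; it stays where it is left.
- wing (a joint): turn (rad) of the wing relative to the collar, clockwise from above: 0 at the start, with the wing in line with the collar's tab. The wing drives the collar through a drag clutch that slips at about 0.2 N m, which happens only when the collar is hard up; then the wing goes on alone, this value grows, and the wing parts from the tab. It does not spring back. Past 0.6 rad is no longer the first slip.
- tray: fixed aluminium tray, 190 (x) x 260 (y) mm, rim 14 mm high and 5 mm thick, floor 5 mm thick. Origin: centre of its underside.
- tray_in (a point): centre of the tray's inner floor (inner 180 x 250 mm), 5 mm above the ledge; x and y along the tray's sides, z up.
- cup_1: blue plastic tumbler, turned mouth down: 64 mm across the mouth, wall tapering to 53 mm at 52 mm above the mouth, then a straight round foot 46 mm across and 26 mm tall on top (78 mm in all), 55 to 90 g. Origin: centre of the mouth, z up through the foot. Stands on the ledge at the right side; bottom of a stack.
- cup_2: blue plastic tumbler, turned mouth down: 64 mm across the mouth, wall tapering to 53 mm at 52 mm above the mouth, then a straight round foot 46 mm across and 26 mm tall on top (78 mm in all), 55 to 90 g. Origin: centre of the mouth, z up through the foot. Nested over cup_1. It fits snugly over the one below with only its foot and 26 mm of wall standing out, its origin 26 mm above the lower one's. 
- cup_3: blue plastic tumbler, turned mouth down: 64 mm across the mouth, wall tapering to 53 mm at 52 mm above the mouth, then a straight round foot 46 mm across and 26 mm tall on top (78 mm in all), 55 to 90 g. Origin: centre of the mouth, z up through the foot. May be absent. Nested over cup_2. It fits snugly over the one below with only its foot and 26 mm of wall standing out, its origin 26 mm above the lower one's. 
- cup_4: blue plastic tumbler, turned mouth down: 64 mm across the mouth, wall tapering to 53 mm at 52 mm above the mouth, then a straight round foot 46 mm across and 26 mm tall on top (78 mm in all), 55 to 90 g. Origin: centre of the mouth, z up through the foot. Stands on the ledge at the right side; bottom of a stack or alone.
- cup_5: blue plastic tumbler, turned mouth down: 64 mm across the mouth, wall tapering to 53 mm at 52 mm above the mouth, then a straight round foot 46 mm across and 26 mm tall on top (78 mm in all), 55 to 90 g. Origin: centre of the mouth, z up through the foot. May be absent. Nested over cup_4. It fits snugly over the one below with only its foot and 26 mm of wall standing out, its origin 26 mm above the lower one's. 
- cup_6: blue plastic tumbler, turned mouth down: 64 mm across the mouth, wall tapering to 53 mm at 52 mm above the mouth, then a straight round foot 46 mm across and 26 mm tall on top (78 mm in all), 55 to 90 g. Origin: centre of the mouth, z up through the foot. May be absent. Stands alone on the ledge at the right side.
- lunch_box: grey and white plastic lunch box, 132 x 192 x 59 mm; a bystander. Origin: centre of its underside.
- fork: steel fork, 175 mm long, 4 mm thick, lying along its x; a bystander. Origin: centre of its underside.
- cork_pot: small terracotta pot with a cork stopper, 84 mm across, 100 mm tall; a bystander. Origin: centre of its underside.
- folded_fan: folded plastic fan, 220 x 26 x 14 mm, lying along its x; a bystander. Origin: centre of its underside.
- oil_bottle: plastic bottle, 66 mm across, 190 mm tall; a bystander. Origin: centre of its underside.
- milk_tin: tin can, 72 mm across, 90 mm tall; a bystander. Origin: centre of its underside.
Not all that is in view belongs to the job. Leave any turquoise look-alike of the cup_5 alone.

How it is judged:
By the outcome, as a careful person would: the job done as asked, in the order asked, and still so for the second after the job is handed in, with the robot touching nothing.
Of cup_3, cup_5, cup_6 only 1 to 3 are there at a start; the rules pass over those that are not, and their reading is None.
At some moment in a run one of cup_1, cup_4, cup_6 may be knocked a few centimetres aside while the robot is not near it.
It also fails if it takes over 210 s, if anything falls off the work surface, if the arm or the gripper's body presses on something with over 40 N, if the wrist force passes 120 N, or if a joint passes its speed limit or range.

### The arm

A 6-joint arm with a two-finger parallel gripper is mounted at the origin on the work surface. World frame = base frame: x ahead of the robot, y to its left, z up, the work surface at z = 0. Lengths are in m, angles in rad, forces in N, time in s.
With the tool pointing down it reaches from about 0.35 to 0.975 m from the base axis. Payload 4.9 kg.
Tool frame: the origin (TCP) lies midway between the tips of the shut fingers; the grasp point (between the pads) lies 19 mm behind it; z points along the fingers, y is the line along which they close (so a half turn about z gives the same grasp; the last joint's range is limited). The gripper opens to 85 mm and grips with 20 to 120 N. Pads are 22 mm wide; open, the fingers measure 114 mm over their backs; the gripper's body (76 mm by 85 mm) begins 54 mm behind the grasp point. The pads swing forward as they close: fully open they stand 13 mm farther back than shut.
Start: joints at [-1.263, 0.053, 1.613, -0, 1.476, -0.119], TCP at [0.259, -0.569, 0.231] pointing down, gripper open.
Joint ranges: [-3.01, 3.01], [-1.01, 2.22], [0.06, 2.58], [-1.02, 4.17], [0.09, 2.62], [-3.14, 3.14]. Speed limits (rad/s): [2.57, 2.57, 3.14, 3.14, 3.14, 3.14].

### API

Orientations are given as a rotation vector (axis times angle).
In Python, from plant import * gives the robot as it stands.
- The arm moves only by the tool move_arm, never from a script. Its argument "series" is a list of rows, each a list of 3 entries, a list of its own where there are three numbers: the shift along the tool's x, y, z as a fraction of full scale, then the turn, a rotation vector about the tool's x, y, z as a fraction of full scale, then the closure, from -1 (fully open) to 1 (shut), so that 0 is half open. A call has 1 to 12 rows; each row is the pose to reach, as a shift and turn from the pose commanded when the call began, along the tool's axes at that moment; what a row does not reach only later rows make up. Full scale, the value 1, is 0.08 m for a shift and 0.5 rad for a turn. A row lasts 1/12 s, in which the tool goes at most 41.7 mm and 7.16 degrees, less where a joint would pass 70% of its speed; a pose out of reach is approached as far as the arm can. A call with a number of a shift or a turn outside -1 to 1 is refused whole. A call with a gripper value outside its range is refused whole. The fingers move at their own pace and stop on an object; "squeeze" is the grip in N (left out, the last holds). Time passes only in rows, so rows that repeat a pose let the fingers close. It gives the time, the measured TCP pose, the force, the opening and the grip force at its end, in the units of the state.
- sense(): the state, without advancing time (a new reading comes with each control period).
- grab_frame(name): name is "side" or "top"; returns (picture, depth): 384x512x3 uint8, red, green, blue; 384x512 float32, m along the optical axis (not along the pixel's ray), 0 where there is no reading.
- calibration(name): a dict with "fx", "fy", "cx", "cy" (pixels), "R" (3x3) and "t" (3): a world point X has camera coordinates R X + t. Camera axes: x right, y down, z forward; pixel columns grow to the right and rows downward; lengths in m; the calibration is good to about 2 mm. A picture is of the moment at which its call begins. calibration takes no time and is no camera call.
- close_job(): hands the job in; it is judged then, once.
The state is a dict: "time_s": time; "joint_positions": joint angles; "joint_velocities": joint speeds; "joint_torque": joint torques, N m; "ee_pos": TCP position; "tcp_rot": TCP orientation; "ft_force": force on the tool from outside, world axes, zero at the start; "ft_torque": the same for the moment, N m; "width": opening from 0.0 (shut) to 1.0 (fully open); "finger_force": force on a finger pad.
Only numpy, scipy, OpenCV 4.12 (cv2) and the standard library are available. Lean on these libraries where they do the work, as an engineer would, in place of code of your own. Each camera call takes 0.05 s, during which the arm holds its last target. There are 200 camera calls.

## Working session

There is one attempt and no reset: what is moved stays moved. The work goes in short steps, Python scripts to look and compute and a tool call to move; the robot and the scene stay as the last step left them, time stands still between calls to the robot, and variables do not carry over. Pictures are saved under pics/ and viewed, at most 14 in all, crops included, and the job is handed in when it is done.

Besides the shell and the picture viewer there is one more tool, called after "Request:" as name(argument=value, ...) on one line, values as JSON. move_arm: Moves the arm, as the interface text tells. Its arguments: {"type":"object","properties":{"series":{"type":"array","items":{"type":"array"}},"squeeze":{"type":"number"}},"required":["series"]}

```bash
mkdir -p pics; ls; cat > h.py <<'E'
from plant import *
import numpy as np, cv2
from scipy.spatial.transform import Rotation as Ro
def cloud(name):
    im,d=grab_frame(name); c=calibration(name)
    v,u=np.mgrid[:384,:512]
    P=np.stack([(u-c['cx'])/c['fx']*d,(v-c['cy'])/c['fy']*d,d],-1)
    W=(P-np.array(c['t']))@np.array(c['R'])
    W[d==0]=np.nan
    return im,W
def save(im,n): cv2.imwrite('pics/'+n,im[:,:,::-1])
E
python3 - <<'E'
from h import *
s=sense(); print(s)
for n in('top','side'):
    im,W=cloud(n); save(im,n+'0.png'); np.savez('/tmp/'+n,im=im,W=W)
    c=calibration(n); print(n,c['fx'],-np.array(c['R']).T@c['t'],np.array(c['R'])[2])
E
```

```text
pics
{'time_s': 0.0, 'joint_positions': array([-1.26301258e+00,  5.33553290e-02,  1.61432341e+00,  4.27315183e-07,
        1.47597548e+00, -1.19016030e-01]), 'joint_velocities': array([ 0.00049302,  0.0002589 ,  0.00167866, -0.00029557, -0.00045007,
       -0.0003184 ]), 'joint_torque': array([-1.90874271e-03, -3.93681514e+01, -3.70182967e+01, -2.56267058e-04,
        6.98191798e-03,  1.62447395e-05]), 'ee_pos': array([ 0.25852436, -0.56833481,  0.23004639]), 'tcp_rot': array([-3.06832454e+00, -6.64903966e-01,  3.04325303e-04]), 'ft_force': array([-0.00782551,  0.0332534 ,  0.05560691]), 'ft_torque': array([-0.01916006, -0.02393775,  0.03581696]), 'finger_force': 0.0, 'width': 0.9993865134913429}
top 364.38719579699216 [ 0.44365083 -0.1052336   1.27379938] [ 0.13042201 -0.0024517  -0.99145554]
side 352.29127147632187 [ 0.51672764 -0.92736668  0.7548494 ] [ 0.04677145  0.79908493 -0.59939611]
```

View pics/top0.png

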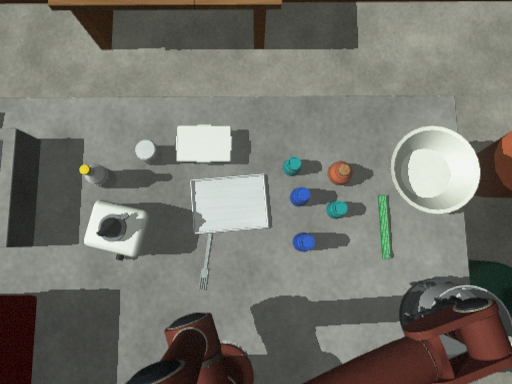

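View pics/side0.png

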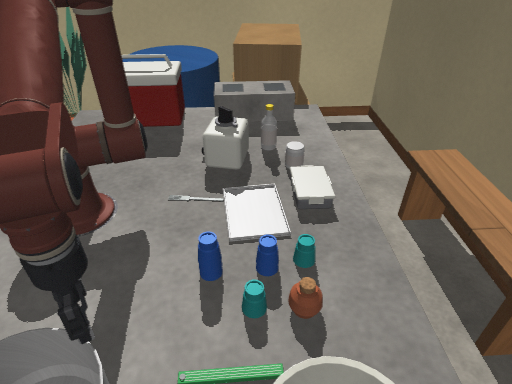

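The top view shows the can at (115,228) with its tab at (120,257), the tray at (230,204), blue cups at (304,242) and (300,196), and turquoise look-alikes at (292,165) and (337,209). The side view shows the blue stacks at (209,257) and (267,255).

```bash
cat > meas.py <<'E'
from h import *
def blobs(im,W,kind='blue'):
    hsv=cv2.cvtColor(im,cv2.COLOR_RGB2HSV).astype(int)
    H,S,V=hsv[...,0],hsv[...,1],hsv[...,2]
    m=((H>108)&(H<128)&(S>140)&(V>50)) if kind=='blue' else ((H>82)&(H<100)&(S>110)&(V>40))
    m&=(W[...,2]>0.008)&(W[...,2]<0.25)&(W[...,0]>.2)&(W[...,0]<.95)&(abs(W[...,1])<.6)
    n,l,st,_=cv2.connectedComponentsWithStats(m.astype('uint8'))
    out=[]
    for i in range(1,n):
        if st[i,4]<40: continue
        P=W[l==i]; zt=np.percentile(P[:,2],96); T=P[P[:,2]>zt-.006]
        c=(T[:,:2].max(0)+T[:,:2].min(0))/2
        out.append((st[i,:5],round(zt,4),T[:,:2].mean(0).round(4),c.round(4),len(T)))
    return out
E
python3 - <<'E'
from meas import *
for n in('top','side'):
    f=np.load('/tmp/'+n+'.npz'); im,W=f['im'],f['W']
    for k in('blue','turq'):
        for b in blobs(im,W,k): print(n,k,*b)
    z=W[...,2]
    # tray : bright pixels low
    if n=='top':
        for nm,(u0,v0,u1,v1),lo,hi in [('traybox',(180,168,280,240),.010,.03),('trayfl',(180,168,280,240),.003,.0085),('can',(75,190,160,265),.13,.165),('wing',(75,190,160,265),.205,.24),('collar',(75,190,160,265),.165,.2),('lunch',(170,115,240,170),.04,.08),('pot',(320,150,360,190),.03,.12),('bottle',(70,155,115,190),.03,.22),('milk',(130,135,165,170),.07,.11)]:
            s=np.zeros(z.shape,bool); s[v0:v1,u0:u1]=1
            s&=(z>lo)&(z<hi)
            if nm=='trayfl': s&=im.min(-1)>150
            P=W[s]
            if len(P)<5: print(nm,len(P)); continue
            r=cv2.minAreaRect(P[:,:2].astype('f4'))
            print(nm,len(P),'c',np.round(r[0],4),'sz',np.round(r[1],3),'ang',round(r[2],2),'med z',np.median(P[:,2]).round(4),'mean',P[:,:2].mean(0).round(4))
im=np.load('/tmp/top.npz')['im']; a=cv2.resize(im[190:270,75:165],None,fx=6,fy=6,interpolation=2)
save(a,'cap0.png')
z=np.load('/tmp/top.npz')['W'][...,2]
print('ledge',np.nanmedian(z[270:290,250:300]))
E
```

```text
top blue [290 187  20  19 258] 0.1064 [ 0.5944 -0.2693] [ 0.5945 -0.2695] 118
top blue [293 234  22  17 293] 0.1321 [ 0.4411 -0.2754] [ 0.4424 -0.2763] 134
top turq [283 157  18  18 236] 0.0798 [ 0.7025 -0.2458] [ 0.7014 -0.2455] 123
top turq [327 201  20  17 272] 0.0802 [ 0.5517 -0.3945] [ 0.5512 -0.394 ] 123
traybox 488 c [ 0.5695 -0.025 ] sz [0.204 0.26 ] ang 4.81 med z 0.0133 mean [ 0.5727 -0.0247]
trayfl 2491 c [ 0.5648 -0.0313] sz [0.211 0.245] ang 6.16 med z 0.0056 mean [ 0.5762 -0.0313]
can 2056 c [0.4878 0.3158] sz [0.176 0.149] ang 76.38 med z 0.1485 mean [0.4858 0.3083]
wing 139 c [0.4876 0.3179] sz [0.015 0.065] ang 44.63 med z 0.2174 mean [0.4877 0.3163]
collar 509 c [0.4892 0.3134] sz [0.082 0.091] ang 4.58 med z 0.1745 mean [0.4892 0.3087]
lunch 2014 c [0.7794 0.0596] sz [0.191 0.133] ang 88.68 med z 0.0592 mean [0.7781 0.0592]
pot 474 c [ 0.6736 -0.4066] sz [0.079 0.076] ang 85.8 med z 0.0692 mean [ 0.6698 -0.3999]
bottle 585 c [0.6615 0.3965] sz [0.056 0.065] ang 70.49 med z 0.125 mean [0.6578 0.3882]
milk 369 c [0.7495 0.2498] sz [0.068 0.068] ang 89.4 med z 0.0896 mean [0.7478 0.2473]
side blue [198 232  24  47 779] 0.1272 [ 0.4379 -0.2808] [ 0.4397 -0.2786] 88
side blue [256 235  22  39 684] 0.1024 [ 0.5951 -0.2732] [ 0.5949 -0.274 ] 184
side turq [294 234  21  31 544] 0.0764 [ 0.7024 -0.2497] [ 0.7022 -0.2506] 180
side turq [242 280  25  36 699] 0.0771 [ 0.5514 -0.399 ] [ 0.5514 -0.3987] 260
ledge 0.0004157107674745667
```

View pics/cap0.png

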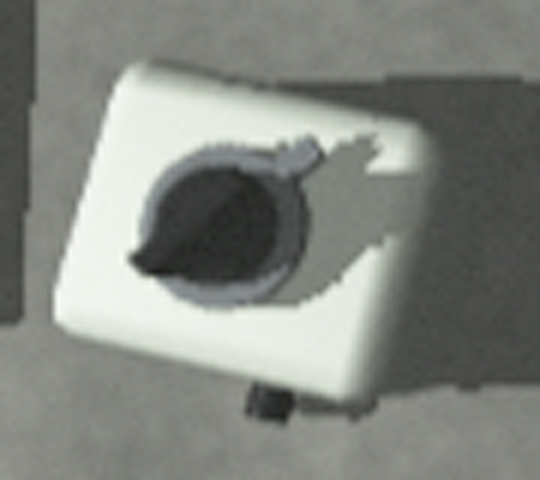

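The crop shows the grey tab at upper right (310,150), in line with the black wing. That direction in the world is (+x, −y), about −45°, and the cap axis is near (0.4877, 0.317). By height, stack A (z 0.130) has three cups and stack B (z 0.104) has two.

```bash
cat > plan.py <<'E'
import sys,json
from h import *
def rot(yaw): # tool down, tool x at yaw
    c,s=np.cos(yaw),np.sin(yaw); return np.array([[c,s,0],[s,-c,0],[0,0,-1.]])
def plan(wps,g,extra=1,vmax=.038,q=.01):
    """wps: (x,y,z,yaw). prints one single-pose call per line: shift, turn, rows"""
    s=sense(); p=s['ee_pos'].copy(); R=Ro.from_rotvec(s['tcp_rot']).as_matrix()
    print('from',p.round(4),'yaw',np.arctan2(R[1,0],R[0,0]).round(3),'j6',s['joint_positions'][5].round(2))
    for w in wps:
        t=np.array(w[:3]); Rt=rot(w[3])
        while 1:
            d=R.T@(t-p)/.08; r=Ro.from_matrix(R.T@Rt).as_rotvec()/.5
            k=max(1,abs(d).max(),abs(r).max()); last=k<=1.0
            d=np.round(d/k/q)*q; r=np.round(r/k/q)*q
            n=int(np.ceil(max(np.linalg.norm(d)*.08/vmax,np.linalg.norm(r)*.5/.11)))+(extra if last else 0)
            print(json.dumps([[round(float(v),3)+0. for v in d],[round(float(v),3)+0. for v in r],g]),'x',max(n,1),'*' if last else '')
            p=p+R@d*.08; R=R@Ro.from_rotvec(r*.5).as_matrix()
            if last: break
E
python3 - <<'E'
from plan import *
y=2.349
plan([(.40,0,.30,1.35),(.4877,.317,.29,y)],-.2,extra=2)
E
```

```text
from [ 0.2585 -0.5684  0.2302] yaw 0.427 j6 -0.12
[[0.79, -1.0, -0.15], [0.0, 0.0, -0.32], -0.2] x 3 
[[1.0, -0.91, -0.16], [0.0, 0.0, -0.34], -0.2] x 3 
[[1.0, -0.64, -0.14], [0.0, 0.0, -0.3], -0.2] x 3 
[[1.0, -0.45, -0.13], [0.0, 0.0, -0.28], -0.2] x 3 
[[1.0, -0.29, -0.12], [0.0, 0.0, -0.26], -0.2] x 3 
[[1.0, -0.15, -0.12], [0.0, 0.0, -0.26], -0.2] x 3 
[[0.36, 0.0, -0.04], [0.0, 0.0, -0.09], -0.2] x 3 *
[[1.0, 0.05, 0.03], [0.0, 0.0, -0.49], -0.2] x 3 
[[1.0, 0.3, 0.03], [0.0, 0.0, -0.51], -0.2] x 3 
[[1.0, 0.61, 0.04], [0.0, 0.0, -0.57], -0.2] x 3 
[[0.6, 0.67, 0.03], [0.0, 0.0, -0.42], -0.2] x 4 *
```

Request:
move_arm(series=[[[0.79, -1.0, -0.15], [0, 0, -0.32], -0.2], [[0.79, -1.0, -0.15], [0, 0, -0.32], -0.2], [[0.79, -1.0, -0.15], [0, 0, -0.32], -0.2], [[0.79, -1.0, -0.15], [0, 0, -0.32], -0.2]])

```text
time_s: 0.43
ee_pos: [0.2842, -0.4669, 0.2434]
tcp_rot: [-3.005, -0.913, -0.001]
ft_force: [-0.7, -0.6, -0.1]
width: 0.601
finger_force: 0.0
```

Request:
move_arm(series=[[[1.0, -0.91, -0.16], [0, 0, -0.34], -0.2], [[1.0, -0.91, -0.16], [0, 0, -0.34], -0.2], [[1.0, -0.91, -0.16], [0, 0, -0.34], -0.2], [[1.0, -0.91, -0.16], [0, 0, -0.34], -0.2]])

```text
time_s: 0.77
ee_pos: [0.3104, -0.3623, 0.2566]
tcp_rot: [2.917, 1.165, 0.002]
ft_force: [-0.0, 0.3, 0.2]
width: 0.596
finger_force: 0.0
```

Request:
move_arm(series=[[[1.0, -0.64, -0.14], [0, 0, -0.3], -0.2], [[1.0, -0.64, -0.14], [0, 0, -0.3], -0.2], [[1.0, -0.64, -0.14], [0, 0, -0.3], -0.2], [[1.0, -0.64, -0.14], [0, 0, -0.3], -0.2]])

```text
time_s: 1.1
ee_pos: [0.3331, -0.2717, 0.2678]
tcp_rot: [2.821, 1.379, 0.001]
ft_force: [-0.4, -0.4, -0.4]
width: 0.601
finger_force: 0.0
```

Request:
move_arm(series=[[[1.0, -0.45, -0.13], [0, 0, -0.28], -0.2], [[1.0, -0.45, -0.13], [0, 0, -0.28], -0.2], [[1.0, -0.45, -0.13], [0, 0, -0.28], -0.2], [[1.0, -0.45, -0.13], [0, 0, -0.28], -0.2]])

```text
time_s: 1.43
ee_pos: [0.354, -0.1876, 0.278]
tcp_rot: [2.718, 1.572, -0.0]
ft_force: [0.5, 0.2, -0.6]
width: 0.601
finger_force: 0.0
```

Request:
move_arm(series=[[[1.0, -0.29, -0.12], [0, 0, -0.26], -0.2], [[1.0, -0.29, -0.12], [0, 0, -0.26], -0.2], [[1.0, -0.29, -0.12], [0, 0, -0.26], -0.2], [[1.0, -0.29, -0.12], [0, 0, -0.26], -0.2]])

```text
time_s: 1.77
ee_pos: [0.3739, -0.1071, 0.2873]
tcp_rot: [2.611, 1.746, -0.001]
ft_force: [-0.2, -0.3, 0.5]
width: 0.602
finger_force: 0.0
```

Request:
move_arm(series=[[[1.0, -0.15, -0.12], [0, 0, -0.26], -0.2], [[1.0, -0.15, -0.12], [0, 0, -0.26], -0.2], [[1.0, -0.15, -0.12], [0, 0, -0.26], -0.2], [[1.0, -0.15, -0.12], [0, 0, -0.26], -0.2]])

```text
time_s: 2.1
ee_pos: [0.3935, -0.0291, 0.2966]
tcp_rot: [2.494, 1.91, -0.002]
ft_force: [-0.3, -1.1, 0.1]
width: 0.599
finger_force: 0.0
```

Request:
move_arm(series=[[[1.0, 0.0, 0], [0, 0, -0.5], -0.2], [[1.0, 0.0, 0], [0, 0, -0.5], -0.2], [[1.0, 0.0, 0], [0, 0, -0.5], -0.2], [[1.0, 0.0, 0], [0, 0, -0.5], -0.2]])

```text
time_s: 2.43
ee_pos: [0.4143, 0.0477, 0.2961]
tcp_rot: [-2.238, -2.204, 0.003]
ft_force: [-1.2, -0.0, -0.3]
width: 0.601
finger_force: 0.0
```

```bash
python3 - <<'E'
from plan import *
im,W=cloud('top'); save(im,'top1.png')
for b in blobs(im,W) if 0 else []: pass
from meas import blobs
for b in blobs(im,W): print(*b)
plan([(.4877,.317,.28,2.349)],-.2,extra=2)
E
```

```text
[290 187  20  19 259] 0.1061 [ 0.5954 -0.2688] [ 0.595  -0.2681] 114
[300 235  14  15 122] 0.1332 [ 0.4407 -0.2755] [ 0.4408 -0.2745] 75
[293 238   8  12  46] 0.0874 [ 0.4375 -0.2487] [ 0.4361 -0.2502] 7
from [0.4141 0.047  0.2961] yaw 1.554 j6 -0.05
[[1.0, 0.25, 0.06], [0.0, 0.0, -0.47], -0.2] x 3 
[[1.0, 0.53, 0.06], [0.0, 0.0, -0.51], -0.2] x 3 
[[0.99, 0.9, 0.08], [0.0, 0.0, -0.61], -0.2] x 5 *
```

View pics/top1.png

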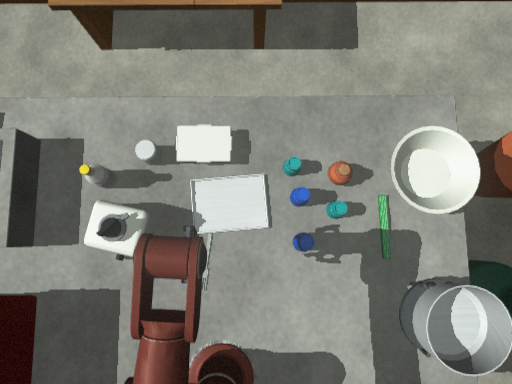

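The top view shows only the two blue stacks, at (301,196) and (303,242). The area the arm covered before holds no further blue cup, so cup_6 is absent. Next I go to the cap.

Request:
move_arm(series=[[[1.0, 0.25, 0.06], [0, 0, -0.47], -0.2], [[1.0, 0.25, 0.06], [0, 0, -0.47], -0.2], [[1.0, 0.25, 0.06], [0, 0, -0.47], -0.2], [[1.0, 0.25, 0.06], [0, 0, -0.47], -0.2]])

```text
time_s: 2.82
ee_pos: [0.4354, 0.1274, 0.2913]
tcp_rot: [-1.965, -2.451, 0.003]
ft_force: [-0.4, -0.4, 0.1]
width: 0.602
finger_force: 0.0
```

Request:
move_arm(series=[[[1.0, 0.53, 0.06], [0, 0, -0.51], -0.2], [[1.0, 0.53, 0.06], [0, 0, -0.51], -0.2], [[1.0, 0.53, 0.06], [0, 0, -0.51], -0.2], [[1.0, 0.53, 0.06], [0, 0, -0.51], -0.2]])

```text
time_s: 3.15
ee_pos: [0.4595, 0.215, 0.2867]
tcp_rot: [-1.638, -2.68, 0.002]
ft_force: [-0.3, 0.4, -0.3]
width: 0.598
finger_force: 0.0
```

Request:
move_arm(series=[[[0.99, 0.9, 0.08], [0, 0, -0.61], -0.2], [[0.99, 0.9, 0.08], [0, 0, -0.61], -0.2], [[0.99, 0.9, 0.08], [0, 0, -0.61], -0.2], [[0.99, 0.9, 0.08], [0, 0, -0.61], -0.2], [[0.99, 0.9, 0.08], [0, 0, -0.61], -0.2], [[0.99, 0.9, 0.08], [0, 0, -0.61], -0.2]])

```text
time_s: 3.65
ee_pos: [0.4871, 0.3169, 0.2811]
tcp_rot: [1.214, 2.897, -0.001]
ft_force: [-0.0, -1.1, 0.0]
width: 0.598
finger_force: 0.0
```

```bash
python3 - <<'E'
from plan import *
im,W=cloud('side'); z=W[...,2]
s=np.zeros(z.shape,bool); s[90:180,190:260]=1
s&=(z>.19)&(z<.222)&(W[...,0]>.43)&(W[...,0]<.55)&(W[...,1]>.26)&(W[...,1]<.38)
P=W[s]; r=cv2.minAreaRect(P[:,:2].astype('f4')); print('wing side',len(P),r,P.mean(0))
print(sense()['ft_torque'])
plan([(.4877,.317,.25,2.349),(.4877,.317,.190,2.349)],-.2,extra=2,vmax=.02,q=.005)
E
```

```text
wing side 112 ((0.48731523752212524, 0.3130628168582916), (0.019805852323770523, 0.06573447585105896), 46.96384811401367) [0.48843774 0.30851679 0.20547556]
[ 0.03472765 -0.00722698  0.02268721]
from [0.487  0.317  0.2813] yaw 2.348 j6 -0.33
[[-0.005, 0.005, 0.39], [0.0, 0.0, 0.0], -0.2] x 4 *
[[0.0, 0.0, 0.75], [0.0, 0.0, 0.0], -0.2] x 5 *
```

Request:
move_arm(series=[[[0, 0, 0.4], [0, 0, 0], -0.2], [[0, 0, 0.8], [0, 0, 0], -0.2], [[0, 0, 1.0], [0, 0, 0], -0.2], [[0, 0, 1.0], [0, 0, 0], -0.2]])

```text
time_s: 4.03
ee_pos: [0.4841, 0.3163, 0.1959]
tcp_rot: [-1.211, -2.893, 0.011]
ft_force: [-0.5, -0.2, -0.3]
width: 0.602
finger_force: 0.0
```

Request:
move_arm(series=[[[0, 0, 0.1], [0, 0, 0], -0.2], [[0, 0, 0.14], [0, 0, 0], -0.2], [[0, 0, 0.14], [0, 0, 0], -0.2], [[0, 0, 0.14], [0, 0, 0], 1], [[0, 0, 0.14], [0, 0, 0], 1], [[0, 0, 0.14], [0, 0, 0], 1], [[0, 0, 0.14], [0, 0, 0], 1], [[0, 0, 0.14], [0, 0, 0], 1], [[0, 0, 0.14], [0, 0, 0], 1], [[0, 0, 0.14], [0, 0, 0], 1]], squeeze=50)

```text
time_s: 4.87
ee_pos: [0.4864, 0.3189, 0.1911]
tcp_rot: [1.208, 2.9, -0.002]
ft_force: [-4.0, -4.2, 5.3]
width: 0.148
finger_force: 49.4
```

```bash
python3 -c "
from h import *
s=sense();print(s['ee_pos'],s['ft_force'],s['ft_torque'],s['width']*85,s['finger_force'],s['joint_positions'])"
```

```text
[0.48642363 0.31889088 0.1910836 ] [-4.04919141 -4.24449403  5.26052362] [-0.69660865  0.58669232  0.04390465] 12.56149551857395 49.38651144504547 [ 4.52962608e-01 -2.11892422e-02  1.75552362e+00 -1.24010575e-03
  1.40804693e+00 -3.28029587e-01]
```

Request:
move_arm(series=[[[0, 0, 0], [0, 0, 0.2], 1], [[0, 0, 0], [0, 0, 0.4], 1], [[0, 0, 0], [0, 0, 0.6], 1], [[0, 0, 0], [0, 0, 0.8], 1], [[0, 0, 0], [0, 0, 1.0], 1], [[0, 0, 0], [0, 0, 1.0], 1]])

```text
time_s: 5.37
ee_pos: [0.487, 0.3192, 0.1911]
tcp_rot: [1.89, 2.508, 0.001]
ft_force: [-1.2, -3.4, 5.4]
width: 0.158
finger_force: 49.3
```

```bash
cat > st.py <<'E'
from h import *
s=sense(); R=Ro.from_rotvec(s['tcp_rot']).as_matrix()
print(s['time_s'],s['ee_pos'].round(4),'F',s['ft_force'].round(1),'T',s['ft_torque'].round(3),'w',round(s['width']*85,1),'j6',s['joint_positions'][5].round(3),'tau6',s['joint_torque'][5].round(3),'yaw',np.arctan2(R[1,0],R[0,0]).round(3))
E
python3 st.py
```

```text
5.3667 [0.487  0.3192 0.1911] F [-1.2 -3.4  5.4] T [-0.549  0.249 -0.004] w 13.4 j6 0.174 tau6 0.652 yaw 1.85
```

Request:
move_arm(series=[[[0, 0, 0], [0, 0, 0.2], 1], [[0, 0, 0], [0, 0, 0.4], 1], [[0, 0, 0], [0, 0, 0.6], 1], [[0, 0, 0], [0, 0, 0.8], 1], [[0, 0, 0], [0, 0, 1.0], 1], [[0, 0, 0], [0, 0, 1.0], 1]])

```text
time_s: 5.87
ee_pos: [0.4877, 0.3192, 0.1911]
tcp_rot: [2.449, 1.965, 0.004]
ft_force: [1.7, -3.3, 5.0]
width: 0.155
finger_force: 49.3
```

```bash
python3 st.py
```

```text
5.8667 [0.4877 0.3192 0.1911] F [ 1.7 -3.3  5. ] T [-0.578 -0.197 -0.047] w 13.2 j6 0.671 tau6 0.655 yaw 1.352
```

Request:
move_arm(series=[[[0, 0, 0], [0, 0, 0.2], 1], [[0, 0, 0], [0, 0, 0.4], 1], [[0, 0, 0], [0, 0, 0.6], 1], [[0, 0, 0], [0, 0, 0.8], 1], [[0, 0, 0], [0, 0, 1.0], 1]])

```text
time_s: 6.28
ee_pos: [0.4882, 0.3189, 0.1911]
tcp_rot: [2.859, 1.296, 0.006]
ft_force: [3.1, -4.0, 5.4]
width: 0.148
finger_force: 49.3
```

```bash
python3 st.py
```

```text
6.2833 [0.4882 0.3189 0.1911] F [ 3.1 -4.   5.4] T [-0.835 -0.602  0.067] w 12.6 j6 1.172 tau6 -0.927 yaw 0.852
```

Request:
move_arm(series=[[[0, 0, 0], [0, 0, 0.15], 1], [[0, 0, 0], [0, 0, 0.3], 1], [[0, 0, 0], [0, 0, 0.45], 1], [[0, 0, 0], [0, 0, 0.6], 1]])

```text
time_s: 6.62
ee_pos: [0.4885, 0.3185, 0.1911]
tcp_rot: [3.02, 0.856, 0.007]
ft_force: [4.2, -5.3, 3.7]
width: 0.159
finger_force: 49.3
```

```bash
python3 st.py; python3 - <<'E'
from h import *
im,W=cloud('side'); a=cv2.resize(im[85:185,175:275],None,fx=6,fy=6,interpolation=2); save(a,'side_cap1.png')
E
```

```text
6.6167 [0.4885 0.3185 0.1911] F [ 4.2 -5.3  3.7] T [-1.013 -0.669  0.078] w 13.5 j6 1.471 tau6 -0.681 yaw 0.553
```

View pics/side_cap1.png

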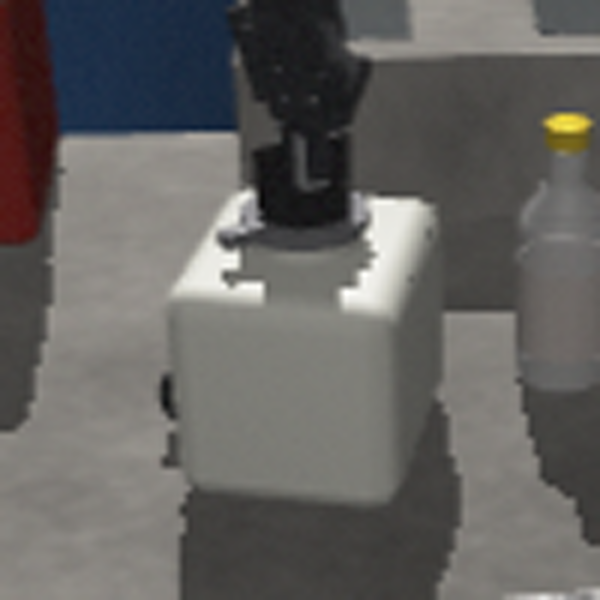

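The crop shows the grey tab at the left front of the collar (235,238), so the collar follows the wing. I'll add a tab-angle measurement from depth.

```bash
cat >> st.py <<'E'
def tab(name,lo=.160,hi=.185):
    im,W=cloud(name); c=np.array([.4877,.317]); d=W[...,:2]-c; r=np.hypot(d[...,0],d[...,1]); z=W[...,2]
    m=(z>lo)&(z<hi)&(r>.047)&(r<.066)&(im.max(-1).astype(int)<190)
    a=np.arctan2(d[...,1],d[...,0])[m]
    if len(a)<3: return name,len(a)
    mu=np.angle(np.exp(1j*a).mean()); return name,len(a),round(float(mu),2),'sd',round(float(np.std(np.angle(np.exp(1j*(a-mu))))),2)
print(tab('side'),tab('top'))
E
python3 st.py
python3 - <<'E'
import h,numpy as np
h.grab_frame=lambda n:(lambda f:(f['im'],None))(np.load('/tmp/%s.npz'%n))
for n in('top','side'):
    f=np.load('/tmp/%s.npz'%n); im,W=f['im'],f['W']
    d=W[...,:2]-[.4877,.317]; r=np.hypot(d[...,0],d[...,1]); z=W[...,2]
    m=(z>.160)&(z<.185)&(r>.047)&(r<.066); print(n,m.sum(),np.arctan2(d[...,1],d[...,0])[m].round(2),z[m].round(3),im.max(-1)[m])
E
```

```text
6.6667 [0.4885 0.3185 0.1911] F [ 3.9 -5.1  3.7] T [-0.925 -0.674 -0.121] w 12.5 j6 1.474 tau6 0.244 yaw 0.55
('side', 20, -2.43, 'sd', 0.33) ('top', 26, -2.59, 'sd', 0.08)
top 24 [-0.69 -0.71 -0.72 -0.74 -0.79 -0.79 -0.69 -0.75 -0.78 -0.83 -0.85 -0.87
 -0.76 -0.77 -0.81 -0.83 -0.88 -0.91 -0.84 -0.87 -0.91 -0.94 -0.9  -0.94] [0.17  0.166 0.176 0.172 0.173 0.168 0.171 0.173 0.172 0.175 0.171 0.168
 0.176 0.17  0.17  0.167 0.17  0.169 0.175 0.173 0.173 0.173 0.17  0.169] [208 181 173 156 134 139 169 145 133 141 113 171 139 135 131 132 145  88
 135 133 137 118 133 112]
side 17 [-0.7  -1.   -0.9  -0.83 -0.83 -0.73 -0.99 -0.98 -0.94 -0.89 -0.8  -0.99
 -0.96 -0.97 -0.87 -0.79 -0.97] [0.17  0.171 0.169 0.168 0.17  0.168 0.166 0.168 0.169 0.169 0.166 0.162
 0.163 0.166 0.164 0.162 0.162] [198 112 155 161 152 143  62  70  91  60 115  70  64  66  60 115  84]
```

Request:
move_arm(series=[[[0, 0, 0], [0, 0, 0.15], 1], [[0, 0, 0], [0, 0, 0.3], 1], [[0, 0, 0], [0, 0, 0.45], 1], [[0, 0, 0], [0, 0, 0.6], 1], [[0, 0, 0], [0, 0, 0.6], 1]])

```text
time_s: 7.18
ee_pos: [0.4887, 0.3181, 0.1911]
tcp_rot: [3.113, 0.397, 0.008]
ft_force: [4.5, -6.4, 5.0]
width: 0.152
finger_force: 49.4
```

```bash
python3 st.py
```

```text
7.1833 [0.4887 0.3181 0.1911] F [ 4.5 -6.4  5. ] T [-1.172 -0.704 -0.025] w 13.0 j6 1.77 tau6 0.434 yaw 0.253
('side', 17, -2.78, 'sd', 0.09) ('top', 26, -2.88, 'sd', 0.09)
```

Request:
move_arm(series=[[[0, 0, 0], [0, 0, 0.15], 1], [[0, 0, 0], [0, 0, 0.3], 1], [[0, 0, 0], [0, 0, 0.45], 1], [[0, 0, 0], [0, 0, 0.6], 1], [[0, 0, 0], [0, 0, 0.6], 1]])

```text
time_s: 7.7
ee_pos: [0.4887, 0.3177, 0.1911]
tcp_rot: [3.138, -0.073, 0.008]
ft_force: [4.9, -8.1, 4.6]
width: 0.152
finger_force: 49.5
```

```bash
python3 st.py
```

```text
7.7 [0.4887 0.3177 0.1911] F [ 4.9 -8.1  4.6] T [-1.385 -0.672 -0.014] w 12.9 j6 2.07 tau6 0.434 yaw -0.047
('side', 16, -3.11, 'sd', 0.11) ('top', 27, 3.1, 'sd', 0.08)
```

Request:
move_arm(series=[[[0, 0.01, 0], [0, 0, 0.15], 1], [[0, 0.01, 0], [0, 0, 0.3], 1], [[0, 0.01, 0], [0, 0, 0.45], 1], [[0, 0.01, 0], [0, 0, 0.6], 1], [[0, 0.01, 0], [0, 0, 0.6], 1]])

```text
time_s: 8.22
ee_pos: [0.4886, 0.3172, 0.1912]
tcp_rot: [3.093, -0.541, 0.009]
ft_force: [4.9, -6.8, 5.6]
width: 0.152
finger_force: 49.5
```

```bash
python3 st.py
```

```text
8.2167 [0.4886 0.3172 0.1912] F [ 4.9 -6.8  5.6] T [-1.238 -0.589 -0.06 ] w 12.9 j6 2.369 tau6 0.43 yaw -0.347
('side', 11, 2.89, 'sd', 0.12) ('top', 22, 2.81, 'sd', 0.07)
```

Request:
move_arm(series=[[[0, 0.01, 0], [0, 0, 0.15], 1], [[0, 0.01, 0], [0, 0, 0.3], 1], [[0, 0.01, 0], [0, 0, 0.45], 1], [[0, 0.01, 0], [0, 0, 0.6], 1], [[0, 0.01, 0], [0, 0, 0.6], 1]])

```text
time_s: 8.73
ee_pos: [0.4883, 0.3168, 0.1911]
tcp_rot: [2.979, -0.998, 0.009]
ft_force: [3.8, -5.8, 4.0]
width: 0.156
finger_force: 49.4
```

```bash
python3 st.py
```

```text
8.7333 [0.4883 0.3168 0.1911] F [ 3.8 -5.8  4. ] T [-1.027 -0.699 -0.009] w 13.3 j6 2.668 tau6 0.425 yaw -0.647
('side', 11, 2.56, 'sd', 0.07) ('top', 7, 2.57, 'sd', 0.04)
```

Request:
move_arm(series=[[[0, 0.005, 0], [0, 0, 0.15], 1], [[0, 0.005, 0], [0, 0, 0.3], 1], [[0, 0.005, 0], [0, 0, 0.45], 1], [[0, 0.005, 0], [0, 0, 0.6], 1], [[0, 0.005, 0], [0, 0, 0.6], 1]])

```text
time_s: 9.25
ee_pos: [0.488, 0.3165, 0.1911]
tcp_rot: [-2.796, 1.432, -0.008]
ft_force: [3.3, -5.8, 4.5]
width: 0.153
finger_force: 49.4
```

```bash
python3 st.py
```

```text
9.25 [0.488  0.3165 0.1911] F [ 3.3 -5.8  4.5] T [-0.949 -0.563 -0.044] w 13.0 j6 2.967 tau6 0.422 yaw -0.947
('side', 6, 2.45, 'sd', 0.79) ('top', 0)
```

Request:
move_arm(series=[[[0, 0, 0], [0, 0, 0], -0.2], [[0, 0, 0], [0, 0, 0], -0.2], [[0, 0, 0], [0, 0, 0], -0.2], [[0, 0, 0], [0, 0, 0], -0.2], [[0, 0, -0.4], [0, 0, 0], -0.2], [[0, 0, -0.9], [0, 0, 0], -0.2], [[0, 0, -0.9], [0, 0, 0], -0.2], [[0, 0, -0.9], [0, 0, 0], -0.2]])

```text
time_s: 10.02
ee_pos: [0.4873, 0.3185, 0.2655]
tcp_rot: [-2.791, 1.43, -0.006]
ft_force: [0.4, 0.1, -0.4]
width: 0.601
finger_force: 0.0
```

Request:
move_arm(series=[[[0, 0, 0], [0, 0, -1], -0.2], [[0, 0, 0], [0, 0, -1], -0.2], [[0, 0, 0], [0, 0, -1], -0.2], [[0, 0, 0], [0, 0, -1], -0.2], [[0, 0, 0], [0, 0, -1], -0.2]])

```text
time_s: 10.43
ee_pos: [0.4852, 0.3174, 0.2599]
tcp_rot: [3.063, -0.694, -0.004]
ft_force: [0.3, -0.5, 0.8]
width: 0.599
finger_force: 0.0
```

Request:
move_arm(series=[[[0, 0, 0], [0, 0, -1], -0.2], [[0, 0, 0], [0, 0, -1], -0.2], [[0, 0, 0], [0, 0, -1], -0.2], [[0, 0, 0], [0, 0, -1], -0.2], [[0, 0, 0], [0, 0, -1], -0.2]])

```text
time_s: 10.85
ee_pos: [0.4855, 0.3174, 0.2605]
tcp_rot: [3.14, 0.081, -0.003]
ft_force: [-0.4, 0.8, -0.6]
width: 0.599
finger_force: 0.0
```

Request:
move_arm(series=[[[0, 0, 0], [0, 0, -1], -0.2], [[0, 0, 0], [0, 0, -1], -0.2], [[0, 0, 0], [0, 0, -1], -0.2], [[0, 0, 0], [0, 0, -1], -0.2], [[0, 0, 0], [0, 0, -1], -0.2]])

```text
time_s: 11.27
ee_pos: [0.4856, 0.3174, 0.2609]
tcp_rot: [3.024, 0.852, -0.002]
ft_force: [-0.0, -0.4, 0.8]
width: 0.6
finger_force: 0.0
```

```bash
cat >> st.py <<'E'
def wing(n):
    im,W=cloud(n); z=W[...,2]; d=np.hypot(W[...,0]-.4877,W[...,1]-.317)
    m=(z>.206)&(z<.224)&(d<.045); P=W[m]
    if len(P)<8: return n,len(P)
    r=cv2.minAreaRect(P[:,:2].astype('f4')); b=cv2.boxPoints(r); e=max([b[1]-b[0],b[2]-b[1]],key=np.linalg.norm)
    return n,len(P),np.round(r[0],4),np.round(r[1],3),'wing',np.arctan2(e[1],e[0]).round(3)
print(wing('top'),wing('side'))
E
python3 st.py;  python3 - <<'E'
from h import *
im,W=cloud('top'); a=cv2.resize(im[190:270,75:165],None,fx=6,fy=6,interpolation=2); save(a,'cap2.png')
E
```

```text
11.2667 [0.4856 0.3174 0.2609] F [-0.  -0.4  0.8] T [-0.014  0.015 -0.007] w 51.0 j6 1.472 tau6 -0.881 yaw 0.549
('side', 7, 2.4, 'sd', 0.84) ('top', 23, 2.21, 'sd', 0.07)
('top', 116, array([0.4883, 0.3173]), array([0.015, 0.064]), 'wing', np.float32(-0.969)) ('side', 55, array([0.4881, 0.3134]), array([0.016, 0.064]), 'wing', np.float32(-0.899))
```

View pics/cap2.png

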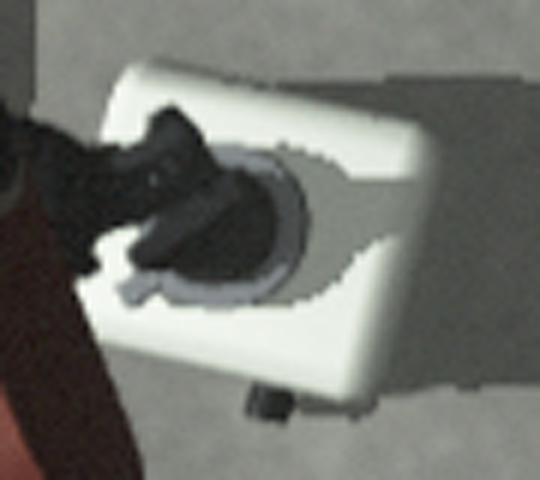

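The crop shows the tab at lower left (130,290), still in line with the wing (measured at 2.21 against 2.17 rad). There is no slip yet after about 3.3 rad, so I regrip.

```bash
python3 - <<'E'
from plan import *
plan([(.4883,.3165,.2605,2.173),(.4883,.3165,.191,2.173)],-.2,extra=2,vmax=.03,q=.005)
E
```

```text
from [0.4858 0.3175 0.2614] yaw 0.549 j6 1.47
[[0.005, 0.01, 0.005], [0.0, 0.0, -1.0], -0.2] x 5 
[[0.0, 0.01, 0.005], [0.0, 0.0, -1.0], -0.2] x 5 
[[0.0, 0.01, 0.0], [0.0, 0.0, -1.0], -0.2] x 5 
[[0.0, 0.0, 0.0], [0.0, 0.0, -0.25], -0.2] x 4 *
[[0.0, 0.0, 0.87], [0.0, 0.0, 0.0], -0.2] x 5 *
```

Request:
move_arm(series=[[[0, 0.01, 0], [0, 0, -1], -0.2], [[0, 0.01, 0], [0, 0, -1], -0.2], [[0, 0.01, 0], [0, 0, -1], -0.2], [[0, 0.01, 0], [0, 0, -1], -0.2], [[0, 0.01, 0], [0, 0, -1], -0.2]])

```text
time_s: 11.93
ee_pos: [0.4864, 0.3168, 0.2617]
tcp_rot: [-2.717, -1.577, 0.0]
ft_force: [-0.2, -0.7, 0.6]
width: 0.603
finger_force: 0.0
```

Request:
move_arm(series=[[[0, 0.01, 0], [0, 0, -1], -0.2], [[0, 0.01, 0], [0, 0, -1], -0.2], [[0, 0.01, 0], [0, 0, -1], -0.2], [[0, 0.01, 0], [0, 0, -1], -0.2], [[0, 0.01, 0], [0, 0, -1], -0.2]])

```text
time_s: 12.35
ee_pos: [0.4871, 0.3164, 0.2617]
tcp_rot: [-2.245, -2.197, 0.0]
ft_force: [-0.2, -0.6, 0.7]
width: 0.603
finger_force: 0.0
```

Request:
move_arm(series=[[[0, 0.01, 0], [0, 0, -1], -0.2], [[0, 0.01, 0], [0, 0, -1], -0.2], [[0, 0.01, 0], [0, 0, -1], -0.2], [[0, 0.01, 0], [0, 0, -1], -0.2], [[0, 0.01, 0], [0, 0, -1], -0.2]])

```text
time_s: 12.77
ee_pos: [0.4879, 0.3164, 0.2617]
tcp_rot: [-1.634, -2.683, 0.0]
ft_force: [-0.3, -0.2, -0.1]
width: 0.597
finger_force: 0.0
```

Request:
move_arm(series=[[[0, 0, 0], [0, 0, -0.25], -0.2], [[0, 0, 0], [0, 0, -0.25], -0.2], [[0, 0, 0], [0, 0, -0.25], -0.2], [[0, 0, 0], [0, 0, -0.25], -0.2]])

```text
time_s: 13.1
ee_pos: [0.4879, 0.3164, 0.2617]
tcp_rot: [-1.465, -2.779, 0.0]
ft_force: [0.5, -0.2, 1.0]
width: 0.598
finger_force: 0.0
```

```bash
python3 st.py;python3 - <<'E'
from plan import *
plan([(.4883,.3165,.191,2.173)],-.2,extra=2,vmax=.03,q=.005)
E
```

```text
13.1 [0.4879 0.3164 0.2617] F [ 0.5 -0.2  1. ] T [-0.003  0.002 -0.016] w 50.8 j6 -0.153 tau6 0.033 yaw 2.171
('side', 6, 2.43, 'sd', 0.85) ('top', 0)
('top', 100, array([0.4923, 0.3117]), array([0.014, 0.049]), 'wing', np.float32(-0.929)) ('side', 54, array([0.4852, 0.3149]), array([0.015, 0.072]), 'wing', np.float32(-0.948))
from [0.4879 0.3164 0.2617] yaw 2.175 j6 -0.16
[[0.0, 0.005, 0.885], [0.0, 0.0, 0.005], -0.2] x 5 *
```

Request:
move_arm(series=[[[0, 0, 0.4], [0, 0, 0], -0.2], [[0, 0, 0.8], [0, 0, 0], -0.2], [[0, 0, 0.885], [0, 0, 0], -0.2], [[0, 0, 0.885], [0, 0, 0], -0.2], [[0, 0, 0.885], [0, 0, 0], 1], [[0, 0, 0.885], [0, 0, 0], 1], [[0, 0, 0.885], [0, 0, 0], 1], [[0, 0, 0.885], [0, 0, 0], 1], [[0, 0, 0.885], [0, 0, 0], 1], [[0, 0, 0.885], [0, 0, 0], 1], [[0, 0, 0.885], [0, 0, 0], 1]])

```text
time_s: 14.22
ee_pos: [0.4884, 0.3165, 0.1938]
tcp_rot: [1.457, 2.782, 0.002]
ft_force: [-3.6, -3.1, 5.4]
width: 0.154
finger_force: 49.7
```

```bash
python3 st.py
```

```text
14.2167 [0.4884 0.3165 0.1938] F [-3.6 -3.1  5.4] T [-0.414  0.661 -0.003] w 13.1 j6 -0.158 tau6 -0.025 yaw 2.177
('side', 7, 2.26, 'sd', 0.09) ('top', 0)
('top', 73, array([0.4989, 0.303 ]), array([0.04 , 0.028]), 'wing', np.float32(0.588)) ('side', 67, array([0.4859, 0.3097]), array([0.039, 0.058]), 'wing', np.float32(-0.33))
```

Request:
move_arm(series=[[[0, 0, 0], [0, 0, 0.1], 1], [[0, 0, 0], [0, 0, 0.2], 1], [[0, 0, 0], [0, 0, 0.3], 1], [[0, 0, 0], [0, 0, 0.4], 1], [[0, 0, 0], [0, 0, 0.4], 1]])

```text
time_s: 14.83
ee_pos: [0.4882, 0.3164, 0.1938]
tcp_rot: [1.73, 2.621, 0.001]
ft_force: [-5.4, -2.7, 5.6]
width: 0.153
finger_force: 49.8
```

```bash
python3 st.py
```

```text
14.8333 [0.4882 0.3164 0.1938] F [-5.4 -2.7  5.6] T [-0.514  0.798 -0.045] w 13.0 j6 0.043 tau6 0.273 yaw 1.975
('side', 6, 2.39, 'sd', 1.28) ('top', 0)
('top', 83, array([0.4896, 0.305 ]), array([0.035, 0.036]), 'wing', np.float32(-0.132)) ('side', 64, array([0.4906, 0.3059]), array([0.036, 0.042]), 'wing', np.float32(-0.678))
```

Request:
move_arm(series=[[[0, 0, 0], [0, 0, 0.1], 1], [[0, 0, 0], [0, 0, 0.2], 1], [[0, 0, 0], [0, 0, 0.3], 1], [[0, 0, 0], [0, 0, 0.4], 1], [[0, 0, 0], [0, 0, 0.4], 1]])

```text
time_s: 15.45
ee_pos: [0.4879, 0.3163, 0.1938]
tcp_rot: [1.983, 2.436, 0.0]
ft_force: [-4.2, -3.7, 7.4]
width: 0.152
finger_force: 49.9
```

```bash
python3 st.py
```

```text
15.45 [0.4879 0.3163 0.1938] F [-4.2 -3.7  7.4] T [-0.592  0.911 -0.062] w 12.9 j6 0.243 tau6 0.274 yaw 1.775
('side', 2) ('top', 0)
('top', 83, array([0.4899, 0.3054]), array([0.034, 0.034]), 'wing', np.float32(-0.45)) ('side', 63, array([0.4903, 0.3108]), array([0.058, 0.037]), 'wing', np.float32(1.175))
```

Request:
move_arm(series=[[[0, 0, 0], [0, 0, 0.1], 1], [[0, 0, 0], [0, 0, 0.2], 1], [[0, 0, 0], [0, 0, 0.3], 1], [[0, 0, 0], [0, 0, 0.4], 1], [[0, 0, 0], [0, 0, 0.4], 1]])

```text
time_s: 16.07
ee_pos: [0.4877, 0.3162, 0.1938]
tcp_rot: [2.216, 2.226, -0.001]
ft_force: [-6.1, -3.1, 8.4]
width: 0.151
finger_force: 50.0
```

```bash
python3 st.py
```

```text
16.0667 [0.4877 0.3162 0.1938] F [-6.1 -3.1  8.4] T [-0.632  1.079 -0.094] w 12.8 j6 0.443 tau6 0.275 yaw 1.575
('side', 2) ('top', 0)
('top', 92, array([0.4906, 0.3049]), array([0.033, 0.035]), 'wing', np.float32(-0.955)) ('side', 68, array([0.4854, 0.3127]), array([0.036, 0.057]), 'wing', np.float32(-1.06))
```

```bash
python3 - <<'E'
from h import *
T=[]
for i in range(8):
    grab_frame('side'); T.append(sense()['ft_torque'][2])
print(np.round(T,3))
im,W=cloud('side'); a=im[85:185,175:275]; t,_=grab_frame('top'); a=np.hstack([a,cv2.copyMakeBorder(t[190:270,75:165],0,20,0,10,0)]); save(cv2.resize(a,None,fx=4,fy=4,interpolation=2),'cap3.png')
E
```

```text
[-0.032 -0.049 -0.003 -0.013  0.022 -0.108 -0.001  0.004]
```

View pics/cap3.png

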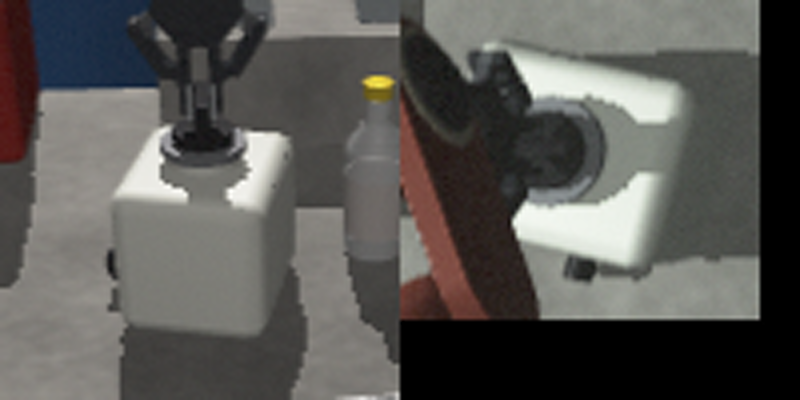

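The left half (side) shows the tab hidden behind the cap; in the right half (top) the gripper covers that side. Mean torque is still far below 0.2 N m, so I take a small step and average again.

Request:
move_arm(series=[[[0, 0, 0], [0, 0, 0.1], 1], [[0, 0, 0], [0, 0, 0.2], 1], [[0, 0, 0], [0, 0, 0.2], 1]])

```text
time_s: 17.02
ee_pos: [0.4875, 0.3162, 0.1938]
tcp_rot: [2.325, 2.113, -0.001]
ft_force: [-6.9, -2.7, 8.1]
width: 0.155
finger_force: 50.0
```

```bash
cat > tq.py <<'E'
from h import *
T=[sense()['ft_torque'][2]]
for i in range(6):
    grab_frame('side'); T.append(sense()['ft_torque'][2])
print(np.round(T,3),np.mean(T))
E
python3 tq.py
```

```text
[-0.058 -0.031  0.018 -0.046 -0.024 -0.059 -0.046] -0.03548376958832598
```

Request:
move_arm(series=[[[0, 0, 0], [0, 0, 0.1], 1], [[0, 0, 0], [0, 0, 0.2], 1], [[0, 0, 0], [0, 0, 0.2], 1]])

```text
time_s: 17.57
ee_pos: [0.4874, 0.3163, 0.1938]
tcp_rot: [2.427, 1.994, -0.001]
ft_force: [-6.7, -4.6, 8.3]
width: 0.151
finger_force: 50.0
```

```bash
python3 tq.py
```

```text
[-0.041 -0.02  -0.01  -0.013 -0.061 -0.07  -0.059] -0.039150922281801566
```

The wing has now turned 4.1 rad in total, so I back away and look at it.

Request:
move_arm(series=[[[0, 0, 0], [0, 0, 0], -0.2], [[0, 0, 0], [0, 0, 0], -0.2], [[0, 0, 0], [0, 0, 0], -0.2], [[0, 0, 0], [0, 0, 0], -0.2], [[0, 0, -0.4], [0, 0, 0], -0.2], [[0, 0, -0.9], [0, 0, 0], -0.2], [[0, 0, -0.9], [0, 0, 0], -0.2], [[0, 0, -0.9], [0, 0, 0], -0.2]])

```text
time_s: 18.53
ee_pos: [0.4896, 0.3173, 0.267]
tcp_rot: [2.425, 1.995, 0.011]
ft_force: [-0.9, -0.4, -0.3]
width: 0.602
finger_force: 0.0
```

Request:
move_arm(series=[[[-1, 0.1, 0], [0, 0, 0], -0.2], [[-1, 0.1, 0], [0, 0, 0], -0.2], [[-1, 0.1, 0], [0, 0, 0], -0.2]])

```text
time_s: 18.78
ee_pos: [0.4795, 0.232, 0.2611]
tcp_rot: [2.429, 1.99, -0.006]
ft_force: [0.2, -0.3, -0.2]
width: 0.601
finger_force: 0.0
```

Request:
move_arm(series=[[[-1, 0.1, 0], [0, 0, 0], -0.2], [[-1, 0.1, 0], [0, 0, 0], -0.2], [[-1, 0.1, 0], [0, 0, 0], -0.2], [[-1, 0.1, 0], [0, 0, 0], -0.2]])

```text
time_s: 19.12
ee_pos: [0.4724, 0.1549, 0.2618]
tcp_rot: [-2.429, -1.991, 0.001]
ft_force: [-0.3, -0.2, 0.5]
width: 0.604
finger_force: 0.0
```

```bash
python3 st.py; python3 - <<'E'
from h import *
t,_=grab_frame('top');  save(cv2.resize(t[190:270,75:165],None,fx=6,fy=6,interpolation=2),'cap4.png')
E
```

```text
19.1167 [0.4724 0.1549 0.2618] F [-0.3 -0.2  0.5] T [ 0.011 -0.027  0.05 ] w 51.4 j6 0.364 tau6 -0.054 yaw 1.373
('side', 1) ('top', 0)
('top', 0) ('side', 33, array([0.4884, 0.3132]), array([0.068, 0.013]), 'wing', np.float32(1.384))
```

View pics/cap4.png

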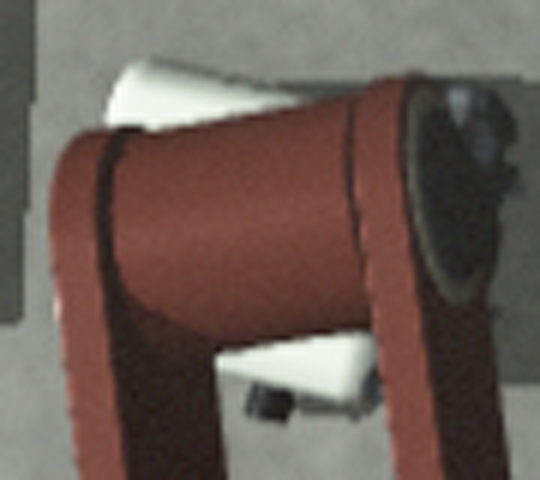

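The forearm (270,230) hides the cap, so I move further toward −y.

Request:
move_arm(series=[[[-1, 0, 0], [0, 0, 0], -0.2], [[-1, 0, 0], [0, 0, 0], -0.2], [[-1, 0, 0], [0, 0, 0], -0.2]])

```text
time_s: 19.62
ee_pos: [0.4568, 0.0746, 0.2628]
tcp_rot: [2.428, 1.991, -0.003]
ft_force: [-0.2, 0.4, 0.2]
width: 0.595
finger_force: 0.0
```

Request:
move_arm(series=[[[-1, 0, 0], [0, 0, 0], -0.2], [[-1, 0, 0], [0, 0, 0], -0.2], [[-1, 0, 0], [0, 0, 0], -0.2], [[-1, 0, 0], [0, 0, 0], -0.2]])

```text
time_s: 19.95
ee_pos: [0.442, -0.0014, 0.2629]
tcp_rot: [-2.428, -1.993, -0.001]
ft_force: [0.1, -1.0, -0.2]
width: 0.606
finger_force: 0.0
```

```bash
python3 st.py; python3 - <<'E'
from h import *
t,_=grab_frame('top');  save(cv2.resize(t[190:270,75:165],None,fx=6,fy=6,interpolation=2),'cap5.png')
E
```

```text
19.95 [ 0.442  -0.0014  0.2629] F [ 0.1 -1.  -0.2] T [-0.003  0.019  0.009] w 51.5 j6 0.024 tau6 -0.064 yaw 1.374
('side', 0) ('top', 15, 1.55, 'sd', 0.06)
('top', 114, array([0.4882, 0.3175]), array([0.064, 0.014]), 'wing', np.float32(1.373)) ('side', 7)
```

View pics/cap5.png

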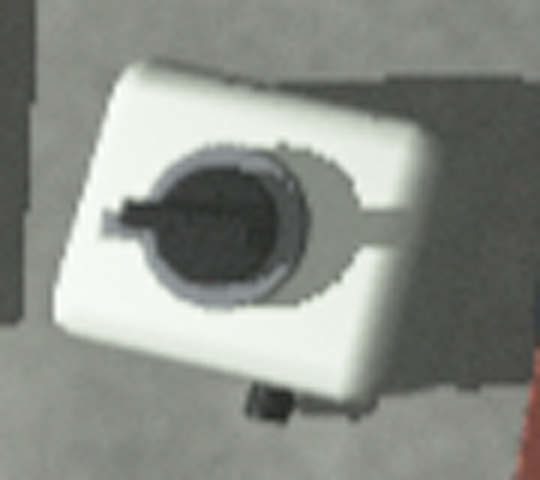

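The crop shows the wing at (125,205–228) and the tab end at (110,223), slightly apart: wing 1.373 rad, tab about 1.55 rad. I check using only the fully visible outer part of the tab.

```bash
python3 - <<'E'
from h import *
A=[];Z=[]
for i in range(6):
    im,W=cloud('top'); d=W[...,:2]-[.4882,.317]; r=np.hypot(d[...,0],d[...,1]); z=W[...,2]
    m=(z>.158)&(z<.185)&(r>.051)&(r<.066); A+=list(np.arctan2(d[...,1],d[...,0])[m])
    if i==0: print(m.sum(), np.c_[np.argwhere(m),np.arctan2(d[...,1],d[...,0])[m].round(2),r[m].round(3)])
print(len(A),np.mean(A),np.std(A),np.percentile(A,[5,95]))
im0=np.load('/tmp/top.npz'); W=im0['W']; d=W[...,:2]-[.4882,.317]; r=np.hypot(d[...,0],d[...,1]); z=W[...,2]
m=(z>.158)&(z<.185)&(r>.051)&(r<.066); a=np.arctan2(d[...,1],d[...,0])[m]; print('initial',len(a),a.mean())
E
```

```text
11 [[2.25e+02 9.40e+01 1.46e+00 5.50e-02]
 [2.26e+02 9.20e+01 1.52e+00 6.00e-02]
 [2.26e+02 9.30e+01 1.52e+00 5.50e-02]
 [2.26e+02 9.40e+01 1.52e+00 5.20e-02]
 [2.27e+02 9.20e+01 1.57e+00 6.00e-02]
 [2.27e+02 9.30e+01 1.58e+00 5.50e-02]
 [2.27e+02 9.40e+01 1.58e+00 5.30e-02]
 [2.28e+02 9.10e+01 1.62e+00 6.30e-02]
 [2.28e+02 9.20e+01 1.63e+00 5.90e-02]
 [2.28e+02 9.30e+01 1.63e+00 5.50e-02]
 [2.28e+02 9.40e+01 1.63e+00 5.30e-02]]
78 1.5570731033840999 0.05978028933146336 [1.46313011 1.63139599]
initial 17 -0.8185302606874826
```

The tab's visible outer part reads 1.556 rad against the wing at 1.373, so the slip is about 0.18 rad. The totals agree: the tool turned 4.1 rad and the collar at most 4, so the cap is done. Next I fix the tray pose and go to stack A.

```bash
python3 - <<'E'
from plan import *
from meas import blobs
for n,box in(('top',(180,165,282,242)),('side',(215,178,300,248))):
    f=np.load('/tmp/%s.npz'%n); im=f['im']; c=calibration(n); R=np.array(c['R']); C=-R.T@np.array(c['t'])
    m=np.zeros(im.shape[:2],'uint8'); u0,v0,u1,v1=box; m[v0:v1,u0:u1]=(im[v0:v1,u0:u1].min(-1)>140)
    k,l,st,_=cv2.connectedComponentsWithStats(m); i=1+st[1:,4].argmax(); v,u=np.nonzero(l==i)
    ray=np.stack([(u-c['cx'])/c['fx'],(v-c['cy'])/c['fy'],np.ones(len(u))],-1)@R
    for zz in(.014,):
        P=C+ray*((zz-C[2])/ray[:,2])[:,None]
        r=cv2.minAreaRect(P[:,:2].astype('f4')); print(n,len(u),np.round(r[0],4),np.round(r[1],4),r[2])
    for b in blobs(*( cloud(n))): print(n,*b)
plan([(.4405,-.277,.24,1.66)],-.2,extra=2)
E
```

```text
top 3885 [ 0.5606 -0.0252] [0.2209 0.2601] 4.7237443923950195
top [290 187  20  19 258] 0.106 [ 0.5944 -0.2688] [ 0.595  -0.2683] 126
top [293 234   8  12  53] 0.104 [ 0.4484 -0.2509] [ 0.4488 -0.2519] 7
top [301 235  13  14  96] 0.1328 [ 0.4408 -0.2782] [ 0.4408 -0.2758] 56
side 2683 [ 0.5595 -0.0295] [0.2195 0.2593] 4.637639045715332
side [198 232  24  47 888] 0.1277 [ 0.4399 -0.2799] [ 0.4399 -0.2785] 198
side [256 235  22  39 692] 0.1023 [ 0.5947 -0.2732] [ 0.5948 -0.2726] 189
from [ 0.4419 -0.0005  0.2629] yaw 1.377 j6 0.02
[[-1.0, 0.19, 0.08], [0.0, 0.0, -0.17], -0.2] x 3 
[[-1.0, 0.1, 0.09], [0.0, 0.0, -0.16], -0.2] x 3 
[[-1.0, 0.03, 0.08], [0.0, 0.0, -0.16], -0.2] x 3 
[[-0.43, -0.03, 0.04], [0.0, 0.0, -0.08], -0.2] x 3 *
```

Request:
move_arm(series=[[[-1.0, 0.19, 0.08], [0, 0, -0.17], -0.6], [[-1.0, 0.19, 0.08], [0, 0, -0.17], -0.6], [[-1.0, 0.19, 0.08], [0, 0, -0.17], -0.6], [[-1.0, 0.19, 0.08], [0, 0, -0.17], -0.6]])

```text
time_s: 20.93
ee_pos: [0.4411, -0.0835, 0.2562]
tcp_rot: [-2.343, -2.092, 0.0]
ft_force: [-0.4, 0.3, 1.1]
width: 0.802
finger_force: 0.0
```

Request:
move_arm(series=[[[-1.0, 0.1, 0.08], [0, 0, -0.16], -0.6], [[-1.0, 0.1, 0.08], [0, 0, -0.16], -0.6], [[-1.0, 0.1, 0.08], [0, 0, -0.16], -0.6], [[-1.0, 0.1, 0.08], [0, 0, -0.16], -0.6]])

```text
time_s: 21.27
ee_pos: [0.4406, -0.1629, 0.2499]
tcp_rot: [-2.255, -2.186, -0.001]
ft_force: [-0.9, -0.2, -1.2]
width: 0.799
finger_force: 0.0
```

Request:
move_arm(series=[[[-1.0, 0.03, 0.08], [0, 0, -0.16], -0.6], [[-1.0, 0.03, 0.08], [0, 0, -0.16], -0.6], [[-1.0, 0.03, 0.08], [0, 0, -0.16], -0.6], [[-1.0, 0.03, 0.08], [0, 0, -0.16], -0.6]])

```text
time_s: 21.6
ee_pos: [0.4409, -0.2422, 0.2435]
tcp_rot: [-2.164, -2.276, -0.001]
ft_force: [-0.2, 1.3, 0.3]
width: 0.798
finger_force: 0.0
```

```bash
python3 - <<'E'
from plan import *
from meas import blobs
for n in('top','side'):
    for b in blobs(*(cloud(n))): print(n,*b)
plan([(.4405,-.2775,.17,1.653),(.4405,-.2775,.101,1.653)],-.6,extra=2,vmax=.03,q=.005)
E
```

```text
top [290 187  20  19 261] 0.1065 [ 0.5945 -0.2689] [ 0.5949 -0.2694] 113
side [198 232  24  47 773] 0.1273 [ 0.4386 -0.2809] [ 0.4399 -0.28  ] 81
side [256 235  22  39 649] 0.1024 [ 0.5976 -0.2734] [ 0.5948 -0.2732] 140
from [ 0.4411 -0.2411  0.2438] yaw 1.623 j6 -0.7
[[-0.455, -0.03, 0.92], [0.0, 0.0, -0.06], -0.6] x 5 *
[[0.0, 0.0, 0.865], [0.0, 0.0, 0.0], -0.6] x 5 *
```

Request:
move_arm(series=[[[-0.455, -0.03, 0.3], [0, 0, -0.06], -0.6], [[-0.455, -0.03, 0.7], [0, 0, -0.06], -0.6], [[-0.455, -0.03, 0.92], [0, 0, -0.06], -0.6], [[-0.455, -0.03, 0.92], [0, 0, -0.06], -0.6], [[-0.455, -0.03, 0.92], [0, 0, -0.06], -0.6]])

```text
time_s: 22.12
ee_pos: [0.4401, -0.2772, 0.1695]
tcp_rot: [-2.126, -2.31, -0.0]
ft_force: [0.4, -0.0, 0.5]
width: 0.798
finger_force: 0.0
```

Request:
move_arm(series=[[[0, 0, 0.3], [0, 0, 0], -0.6], [[0, 0, 0.6], [0, 0, 0], -0.6], [[0, 0, 0.865], [0, 0, 0], -0.6], [[0, 0, 0.865], [0, 0, 0], -0.6], [[0, 0, 0.865], [0, 0, 0], 1], [[0, 0, 0.865], [0, 0, 0], 1], [[0, 0, 0.865], [0, 0, 0], 1], [[0, 0, 0.865], [0, 0, 0], 1], [[0, 0, 0.865], [0, 0, 0], 1], [[0, 0, 0.865], [0, 0, 0], 1]], squeeze=25)

```text
time_s: 22.95
ee_pos: [0.4417, -0.28, 0.1038]
tcp_rot: [2.127, 2.306, 0.001]
ft_force: [-0.3, 1.7, 7.1]
width: 0.531
finger_force: 26.8
```

```bash
python3 st.py | head -1
```

```text
22.95 [ 0.4417 -0.28    0.1038] F [-0.3  1.7  7.1] T [0.255 0.034 0.   ] w 45.2 j6 -0.789 tau6 0.032 yaw 1.652
```

Request:
move_arm(series=[[[0, 0, -0.1], [0, 0, 0], 1], [[0, 0, -0.2], [0, 0, 0], 1], [[0, 0, -0.35], [0, 0, 0], 1], [[0, 0, -0.5], [0, 0, 0], 1], [[0, 0, -0.65], [0, 0, 0], 1], [[0, 0, -0.8], [0, 0, 0], 1], [[0, 0, -1], [0, 0, 0], 1], [[0, 0, -1], [0, 0, 0], 1]])

```text
time_s: 23.82
ee_pos: [0.4419, -0.2805, 0.1856]
tcp_rot: [2.125, 2.304, 0.0]
ft_force: [0.6, 0.3, -0.2]
width: 0.523
finger_force: 26.3
```

```bash
python3 - <<'E'
from plan import *
from meas import blobs
for n in('top','side'):
    for b in blobs(*(cloud(n))): print(n,*b)
print(sense()['ft_force'],sense()['width']*85)
plan([(.4417,-.28,.22,1.653),(.6133,.0574,.22,1.653)],1,extra=2)
E
```

```text
top [290 187  20  19 257] 0.106 [ 0.5943 -0.2688] [ 0.5949 -0.2681] 121
top [293 234   8  11  43] 0.1454 [ 0.4578 -0.2504] [ 0.4578 -0.2502] 5
side [ 195  208   27   71 1243] 0.2064 [ 0.4407 -0.2832] [ 0.441  -0.2795] 104
side [256 235  22  39 624] 0.1017 [ 0.5973 -0.2735] [ 0.5948 -0.2733] 119
[ 0.03004569 -0.69405092 -1.03732936] 45.272274290045985
from [ 0.4406 -0.2794  0.1821] yaw 1.652 j6 -0.79
[[-0.01, 0.01, -0.47], [0.0, 0.0, 0.0], 1] x 3 *
[[1.0, 0.62, 0.0], [0.0, 0.0, 0.0], 1] x 3 
[[1.0, 0.61, 0.0], [0.0, 0.0, 0.0], 1] x 3 
[[1.0, 0.62, 0.0], [0.0, 0.0, 0.0], 1] x 3 
[[1.0, 0.61, -0.01], [0.0, 0.0, 0.0], 1] x 3 
[[0.03, 0.02, 0.0], [0.0, 0.0, 0.0], 1] x 3 *
```

Request:
move_arm(series=[[[0, 0, -0.3], [0, 0, 0], 1], [[0, 0, -0.5], [0, 0, 0], 1], [[0, 0, -0.5], [0, 0, 0], 1]])

```text
time_s: 24.17
ee_pos: [0.4412, -0.2799, 0.2237]
tcp_rot: [2.126, 2.306, 0.0]
ft_force: [-0.1, 0.2, -0.3]
width: 0.525
finger_force: 26.3
```

Request:
move_arm(series=[[[0.4, 0.25, 0], [0, 0, 0], 1], [[0.8, 0.5, 0], [0, 0, 0], 1], [[1.0, 0.62, 0], [0, 0, 0], 1], [[1.0, 0.62, 0], [0, 0, 0], 1]])

```text
time_s: 24.5
ee_pos: [0.4835, -0.192, 0.2187]
tcp_rot: [-2.123, -2.311, -0.001]
ft_force: [-0.3, 0.9, -0.7]
width: 0.532
finger_force: 26.3
```

```bash
python3 - <<'E'
from h import *
from meas import blobs
im,W=cloud('side')
for b in blobs(im,W): print(*b)
F=[]
for i in range(6): grab_frame('side'); F.append(sense()['ft_force'][2])
print(np.mean(F))
save(cv2.resize(im[170:300,170:340],None,fx=4,fy=4),'lift1.png')
E
```

```text
[212 175  23  36 565] 0.243 [ 0.4828 -0.1931] [ 0.484  -0.1913] 86
[256 235  22  39 658] 0.1023 [ 0.5968 -0.2732] [ 0.5948 -0.2724] 155
[199 239  23  40 616] 0.102 [ 0.4407 -0.2806] [ 0.4404 -0.2801] 90
-1.0307182694841917
```

View pics/lift1.png

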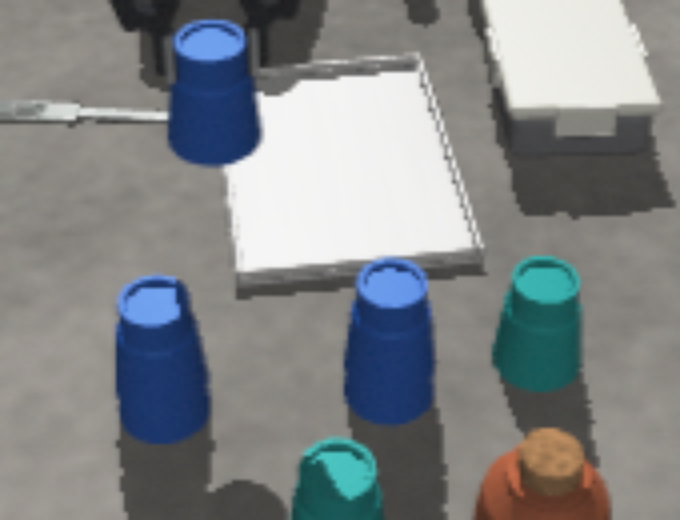

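The crop shows a single cup in the gripper (212,90) and a two-cup stack left at (163,355), with stack B at (390,340). I carry it to the far tray slot.

```bash
python3 - <<'E'
from plan import *
plan([(.6133,.0574,.21,1.653),(.6133,.0574,.135,1.653),(.6133,.0574,.058,1.653)],1,extra=2,q=.005)
E
```

```text
from [ 0.4826 -0.1961  0.2205] yaw 1.65 j6 -0.61
[[1.0, 0.62, 0.045], [0.0, 0.0, 0.0], 1] x 3 
[[1.0, 0.62, 0.04], [0.0, 0.0, -0.005], 1] x 3 
[[1.0, 0.625, 0.045], [0.0, 0.0, 0.0], 1] x 3 
[[0.025, 0.015, 0.0], [0.0, 0.0, 0.0], 1] x 3 *
[[0.0, 0.005, 0.94], [0.0, 0.0, 0.0], 1] x 4 *
[[0.0, 0.0, 0.96], [0.0, 0.0, 0.0], 1] x 5 *
```

Request:
move_arm(series=[[[0.4, 0.25, 0], [0, 0, 0], 1], [[0.8, 0.5, 0.04], [0, 0, 0], 1], [[1.0, 0.62, 0.04], [0, 0, 0], 1], [[1.0, 0.62, 0.04], [0, 0, 0], 1]])

```text
time_s: 25.18
ee_pos: [0.5269, -0.1094, 0.2175]
tcp_rot: [-2.126, -2.312, -0.002]
ft_force: [0.4, -0.5, -1.2]
width: 0.531
finger_force: 26.3
```

Request:
move_arm(series=[[[0.4, 0.25, 0], [0, 0, 0], 1], [[0.8, 0.5, 0.04], [0, 0, 0], 1], [[1.0, 0.62, 0.04], [0, 0, 0], 1], [[1.0, 0.62, 0.04], [0, 0, 0], 1]])

```text
time_s: 25.52
ee_pos: [0.5699, -0.0261, 0.2143]
tcp_rot: [-2.126, -2.312, -0.001]
ft_force: [-0.0, 0.1, -1.1]
width: 0.529
finger_force: 26.3
```

Request:
move_arm(series=[[[0.4, 0.25, 0], [0, 0, 0], 1], [[0.8, 0.5, 0.04], [0, 0, 0], 1], [[1.0, 0.64, 0.04], [0, 0, 0], 1], [[1.0, 0.64, 0.04], [0, 0, 0], 1], [[1.0, 0.64, 0.04], [0, 0, 0], 1]])

```text
time_s: 25.93
ee_pos: [0.6136, 0.0551, 0.2111]
tcp_rot: [2.129, 2.309, -0.002]
ft_force: [0.1, 0.1, -0.7]
width: 0.527
finger_force: 26.3
```

Request:
move_arm(series=[[[0.02, 0, 0.4], [0, 0, 0], 1], [[0.02, 0, 0.8], [0, 0, 0], 1], [[0.02, 0, 1], [0, 0, 0], 1], [[0.02, 0, 1], [0, 0, 0], 1], [[0.02, 0, 1], [0, 0, 0], 1]])

```text
time_s: 26.35
ee_pos: [0.6124, 0.0559, 0.1305]
tcp_rot: [-2.131, -2.306, 0.003]
ft_force: [-0.1, -0.4, -0.5]
width: 0.527
finger_force: 26.4
```

```bash
python3 - <<'E'
from plan import *
plan([(.6133,.0574,.058,1.653)],1,extra=2,q=.005)
E
```

```text
from [0.6124 0.0559 0.1305] yaw 1.65 j6 -0.11
[[0.02, 0.015, 0.905], [-0.005, 0.0, -0.005], 1] x 4 *
```

Request:
move_arm(series=[[[0.02, 0.01, 0.3], [0, 0, 0], 1], [[0.02, 0.01, 0.6], [0, 0, 0], 1], [[0.02, 0.01, 0.8], [0, 0, 0], 1], [[0.02, 0.01, 0.9], [0, 0, 0], 1], [[0.02, 0.01, 0.9], [0, 0, 0], 1], [[0.02, 0.01, 0.9], [0, 0, 0], 1]])

```text
time_s: 26.85
ee_pos: [0.6153, 0.0588, 0.0611]
tcp_rot: [2.129, 2.308, 0.002]
ft_force: [0.4, -0.1, -0.5]
width: 0.525
finger_force: 26.4
```

Request:
move_arm(series=[[[0, 0, 0], [0, 0, 0], -0.5], [[0, 0, 0], [0, 0, 0], -0.5], [[0, 0, 0], [0, 0, 0], -0.5], [[0, 0, 0], [0, 0, 0], -0.5], [[0, 0, -0.3], [0, 0, 0], -0.5], [[0, 0, -0.7], [0, 0, 0], -0.5], [[0, 0, -1], [0, 0, 0], -0.5], [[0, 0, -1], [0, 0, 0], -0.5]])

```text
time_s: 27.52
ee_pos: [0.6182, 0.0594, 0.1468]
tcp_rot: [2.123, 2.303, 0.012]
ft_force: [1.0, -0.5, 1.0]
width: 0.751
finger_force: 0.0
```

Request:
move_arm(series=[[[-1, -0.62, -0.3], [0, 0, 0], -0.5], [[-1, -0.62, -0.3], [0, 0, 0], -0.5], [[-1, -0.62, -0.3], [0, 0, 0], -0.5], [[-1, -0.62, -0.3], [0, 0, 0], -0.5]])

```text
time_s: 27.85
ee_pos: [0.5708, -0.0267, 0.1645]
tcp_rot: [2.132, 2.305, 0.001]
ft_force: [0.1, 0.0, 0.2]
width: 0.749
finger_force: 0.0
```

Request:
move_arm(series=[[[-1, -0.62, -0.3], [0, 0, 0], -0.6], [[-1, -0.62, -0.3], [0, 0, 0], -0.6], [[-1, -0.62, -0.3], [0, 0, 0], -0.6], [[-1, -0.62, -0.3], [0, 0, 0], -0.6]])

```text
time_s: 28.18
ee_pos: [0.5282, -0.1098, 0.1882]
tcp_rot: [2.132, 2.305, 0.001]
ft_force: [0.6, 1.2, -0.7]
width: 0.798
finger_force: 0.0
```

Request:
move_arm(series=[[[-1, -0.62, 0], [0, 0, 0], -0.6], [[-1, -0.62, 0], [0, 0, 0], -0.6], [[-1, -0.62, 0], [0, 0, 0], -0.6], [[-1, -0.62, 0], [0, 0, 0], -0.6]])

```text
time_s: 28.52
ee_pos: [0.4849, -0.1926, 0.1865]
tcp_rot: [-2.132, -2.306, -0.0]
ft_force: [-0.6, 0.1, -0.3]
width: 0.797
finger_force: 0.0
```

```bash
python3 - <<'E'
from plan import *
from meas import blobs
for n in('top','side'):
    for b in blobs(*(cloud(n))): print(n,*b)
plan([(.441,-.2795,.15,1.653),(.441,-.2795,.078,1.653)],-.6,extra=2,q=.005)
E
```

```text
top [195 183  13  16 153] 0.0854 [0.6122 0.0618] [0.6144 0.0621] 100
top [290 187  20  18 255] 0.1069 [ 0.5936 -0.2685] [ 0.5947 -0.2694] 107
side [256 172  16  26 344] 0.0808 [0.6138 0.0583] [0.6144 0.0584] 90
side [256 235  22  39 655] 0.1024 [ 0.5973 -0.2726] [ 0.5947 -0.2734] 139
side [199 239  23  40 616] 0.1023 [ 0.44   -0.2815] [ 0.4405 -0.279 ] 84
from [ 0.4858 -0.1908  0.1867] yaw 1.652 j6 -0.6
[[-1.0, -0.61, 0.43], [0.0, -0.005, 0.0], -0.6] x 3 
[[-0.06, -0.04, 0.025], [0.0, 0.0, 0.0], -0.6] x 3 *
[[0.0, 0.0, 0.9], [0.0, 0.0, 0.0], -0.6] x 4 *
```

Cup placed upright (top z 0.083). Next is the second cup of stack A.

Request:
move_arm(series=[[[-1, -0.61, 0.2], [0, 0, 0], -0.6], [[-1, -0.61, 0.4], [0, 0, 0], -0.6], [[-1, -0.61, 0.4], [0, 0, 0], -0.6], [[-1, -0.61, 0.4], [0, 0, 0], -0.6], [[-1, -0.61, 0.4], [0, 0, 0], -0.6]])

```text
time_s: 29.03
ee_pos: [0.4436, -0.2743, 0.1545]
tcp_rot: [-2.128, -2.309, -0.002]
ft_force: [0.4, -0.1, 0.1]
width: 0.8
finger_force: 0.0
```

```bash
python3 - <<'E'
from plan import *
plan([(.441,-.2795,.079,1.653)],-.6,extra=2,q=.005)
E
```

```text
from [ 0.4436 -0.2743  0.1545] yaw 1.652 j6 -0.78
[[-0.065, -0.04, 0.945], [0.0, -0.005, 0.0], -0.6] x 4 *
```

Request:
move_arm(series=[[[-0.065, -0.04, 0.3], [0, 0, 0], -0.6], [[-0.065, -0.04, 0.6], [0, 0, 0], -0.6], [[-0.065, -0.04, 0.945], [0, 0, 0], -0.6], [[-0.065, -0.04, 0.945], [0, 0, 0], -0.6], [[-0.065, -0.04, 0.945], [0, 0, 0], -0.6], [[-0.065, -0.04, 0.945], [0, 0, 0], 1], [[-0.065, -0.04, 0.945], [0, 0, 0], 1], [[-0.065, -0.04, 0.945], [0, 0, 0], 1], [[-0.065, -0.04, 0.945], [0, 0, 0], 1], [[-0.065, -0.04, 0.945], [0, 0, 0], 1], [[-0.065, -0.04, 0.945], [0, 0, 0], 1]])

```text
time_s: 29.95
ee_pos: [0.4419, -0.2818, 0.0823]
tcp_rot: [2.127, 2.306, 0.002]
ft_force: [0.1, 1.7, 6.4]
width: 0.527
finger_force: 25.8
```

Request:
move_arm(series=[[[0, 0, -0.1], [0, 0, 0], 1], [[0, 0, -0.2], [0, 0, 0], 1], [[0, 0, -0.35], [0, 0, 0], 1], [[0, 0, -0.5], [0, 0, 0], 1], [[0, 0, -0.65], [0, 0, 0], 1], [[0, 0, -0.8], [0, 0, 0], 1], [[0, 0, -1], [0, 0, 0], 1], [[0, 0, -1], [0, 0, 0], 1]])

```text
time_s: 30.62
ee_pos: [0.4421, -0.2826, 0.1644]
tcp_rot: [2.125, 2.304, 0.0]
ft_force: [1.0, -0.4, 0.5]
width: 0.525
finger_force: 25.9
```

Request:
move_arm(series=[[[0, 0, -0.3], [0, 0, 0], 1], [[0, 0, -0.6], [0, 0, 0], 1], [[0.4, 0.33, -0.6], [0, 0, 0], 1], [[0.8, 0.66, -0.6], [0, 0, 0], 1], [[1.0, 0.83, -0.6], [0, 0, 0], 1], [[1.0, 0.83, -0.6], [0, 0, 0], 1]])

```text
time_s: 31.12
ee_pos: [0.5016, -0.1929, 0.2077]
tcp_rot: [-2.125, -2.314, -0.002]
ft_force: [-0.5, -0.4, -0.1]
width: 0.529
finger_force: 26.1
```

```bash
python3 - <<'E'
from plan import *
from meas import blobs
for n in('side',):
    for b in blobs(*(cloud(n))): print(n,*b)
plan([(.6198,-.0223,.20,1.653),(.6198,-.0223,.13,1.653)],1,extra=2,q=.005)
E
```

```text
side [256 172  16  27 345] 0.081 [0.6138 0.0585] [0.6142 0.0597] 89
side [219 180  22  35 550] 0.2273 [ 0.5023 -0.1926] [ 0.5014 -0.191 ] 93
side [256 235  22  39 642] 0.1023 [ 0.5975 -0.2737] [ 0.5946 -0.2733] 133
side [201 246  16   8  42] 0.0778 [ 0.437  -0.2658] [ 0.4393 -0.2689] 40
side [200 254  22  25 410] 0.0743 [ 0.4417 -0.2957] [ 0.4411 -0.2938] 43
from [ 0.5006 -0.1944  0.2075] yaw 1.655 j6 -0.59
[[1.0, 0.825, 0.045], [0.0, 0.0, 0.0], 1] x 3 
[[1.0, 0.825, 0.045], [0.0, 0.0, 0.005], 1] x 3 
[[0.02, 0.015, 0.005], [0.0, 0.0, 0.0], 1] x 3 *
[[0.0, 0.0, 0.875], [0.0, 0.0, 0.0], 1] x 4 *
```

Request:
move_arm(series=[[[0.4, 0.33, 0], [0, 0, 0], 1], [[0.8, 0.66, 0], [0, 0, 0], 1], [[1.0, 0.83, 0.04], [0, 0, 0], 1], [[1.0, 0.83, 0.04], [0, 0, 0], 1]])

```text
time_s: 31.5
ee_pos: [0.5606, -0.1088, 0.2037]
tcp_rot: [-2.125, -2.312, -0.001]
ft_force: [-1.2, 0.9, -0.9]
width: 0.524
finger_force: 26.1
```

Request:
move_arm(series=[[[0.4, 0.33, 0], [0, 0, 0], 1], [[0.8, 0.66, 0], [0, 0, 0], 1], [[1.0, 0.83, 0.04], [0, 0, 0], 1], [[1.0, 0.83, 0.04], [0, 0, 0], 1], [[1.0, 0.83, 0.04], [0, 0, 0], 1]])

```text
time_s: 31.92
ee_pos: [0.619, -0.0265, 0.2005]
tcp_rot: [-2.129, -2.309, 0.003]
ft_force: [-0.9, -0.3, -1.0]
width: 0.531
finger_force: 26.2
```

Request:
move_arm(series=[[[0.02, 0, 0.4], [0, 0, 0], 1], [[0.02, 0, 0.8], [0, 0, 0], 1], [[0.02, 0, 0.9], [0, 0, 0], 1], [[0.02, 0, 0.9], [0, 0, 0], 1], [[0.02, 0, 0.9], [0, 0, 0], 1]])

```text
time_s: 32.33
ee_pos: [0.6189, -0.0255, 0.1297]
tcp_rot: [-2.131, -2.308, 0.001]
ft_force: [-0.0, 0.5, -0.1]
width: 0.526
finger_force: 26.2
```

```bash
python3 - <<'E'
from plan import *
plan([(.6198,-.0223,.062,1.653)],1,extra=2,q=.005)
from meas import blobs
for b in blobs(*(cloud('side'))): print(*b)
E
```

```text
from [ 0.6189 -0.0255  0.1297] yaw 1.65 j6 -0.24
[[0.04, 0.015, 0.845], [0.0, 0.0, -0.005], 1] x 4 *
[256 169  20  30 480] 0.149 [ 0.619  -0.0246] [ 0.6197 -0.0255] 110
[256 235  22  39 699] 0.1025 [ 0.595  -0.2731] [ 0.5952 -0.2733] 182
[201 246  16   8  43] 0.0774 [ 0.4366 -0.2657] [ 0.4394 -0.2688] 42
[200 254  22  25 406] 0.0745 [ 0.4422 -0.2958] [ 0.4408 -0.2941] 42
```

Request:
move_arm(series=[[[0.04, 0.01, 0.3], [0, 0, 0], 1], [[0.04, 0.01, 0.6], [0, 0, 0], 1], [[0.04, 0.01, 0.75], [0, 0, 0], 1], [[0.04, 0.01, 0.84], [0, 0, 0], 1], [[0.04, 0.01, 0.84], [0, 0, 0], 1], [[0.04, 0.01, 0.84], [0, 0, 0], 1]])

```text
time_s: 32.88
ee_pos: [0.6209, -0.0211, 0.0636]
tcp_rot: [2.128, 2.308, 0.002]
ft_force: [0.1, 0.9, -0.1]
width: 0.529
finger_force: 26.2
```

Request:
move_arm(series=[[[0, 0, 0], [0, 0, 0], -0.5], [[0, 0, 0], [0, 0, 0], -0.5], [[0, 0, 0], [0, 0, 0], -0.5], [[0, 0, 0], [0, 0, 0], -0.5], [[0, 0, -0.3], [0, 0, 0], -0.5], [[0, 0, -0.7], [0, 0, 0], -0.5], [[0, 0, -1], [0, 0, 0], -0.5], [[0, 0, -1], [0, 0, 0], -0.5]])

```text
time_s: 33.55
ee_pos: [0.6238, -0.0214, 0.1495]
tcp_rot: [2.123, 2.303, 0.01]
ft_force: [1.4, 0.1, 1.8]
width: 0.744
finger_force: 0.0
```

Request:
move_arm(series=[[[-1, -0.83, -0.3], [0, 0, 0], -0.6], [[-1, -0.83, -0.3], [0, 0, 0], -0.6], [[-1, -0.83, -0.3], [0, 0, 0], -0.6], [[-1, -0.83, -0.3], [0, 0, 0], -0.6]])

```text
time_s: 33.88
ee_pos: [0.5589, -0.1091, 0.1674]
tcp_rot: [2.132, 2.304, -0.001]
ft_force: [1.2, -0.5, 0.5]
width: 0.802
finger_force: 0.0
```

Request:
move_arm(series=[[[-1, -0.83, 0], [0, 0, 0], -0.6], [[-1, -0.83, 0], [0, 0, 0], -0.6], [[-1, -0.83, 0], [0, 0, 0], -0.6], [[-1, -0.83, 0], [0, 0, 0], -0.6], [[-1, -0.83, 0], [0, 0, 0], -0.6]])

```text
time_s: 34.3
ee_pos: [0.5002, -0.1913, 0.1657]
tcp_rot: [-2.132, -2.307, -0.001]
ft_force: [0.2, -0.1, 0.4]
width: 0.797
finger_force: 0.0
```

```bash
python3 - <<'E'
from plan import *
from meas import blobs
for n in('top','side'):
    for b in blobs(*(cloud(n))): print(n,*b)
plan([(.441,-.2805,.13,1.653),(.441,-.2805,.054,1.653)],-.6,extra=2,q=.005)
E
```

```text
top [195 183  13  17 156] 0.0859 [0.6125 0.0611] [0.6144 0.0621] 93
top [218 182  14  15 160] 0.0851 [ 0.6185 -0.0165] [ 0.6191 -0.0153] 97
top [291 187  19  16 209] 0.1064 [ 0.5949 -0.2685] [ 0.5949 -0.2682] 119
side [256 172  20  41 602] 0.0811 [0.6169 0.0161] [0.617  0.0208] 202
side [256 235  22  39 639] 0.102 [ 0.5972 -0.2739] [ 0.5947 -0.2733] 142
side [201 246  16   8  41] 0.0774 [ 0.437  -0.2655] [ 0.4394 -0.2676] 39
side [200 254  22  25 409] 0.0746 [ 0.4407 -0.2961] [ 0.4408 -0.2931] 45
from [ 0.5009 -0.1903  0.1659] yaw 1.652 j6 -0.58
[[-1.0, -0.79, 0.42], [0.0, 0.0, 0.0], -0.6] x 3 
[[-0.065, -0.05, 0.025], [0.0, 0.0, 0.0], -0.6] x 3 *
[[0.0, 0.0, 0.95], [0.0, 0.0, 0.0], -0.6] x 5 *
```

Request:
move_arm(series=[[[-1, -0.79, 0.2], [0, 0, 0], -0.6], [[-1, -0.79, 0.42], [0, 0, 0], -0.6], [[-1, -0.79, 0.42], [0, 0, 0], -0.6], [[-1, -0.79, 0.42], [0, 0, 0], -0.6], [[-1, -0.79, 0.42], [0, 0, 0], -0.6]])

```text
time_s: 34.82
ee_pos: [0.4439, -0.2752, 0.1316]
tcp_rot: [-2.129, -2.308, -0.001]
ft_force: [0.6, 0.1, 0.3]
width: 0.797
finger_force: 0.0
```

Request:
move_arm(series=[[[-0.065, -0.05, 0.3], [0, 0, 0], -0.6], [[-0.065, -0.05, 0.6], [0, 0, 0], -0.6], [[-0.065, -0.05, 0.97], [0, 0, 0], -0.6], [[-0.065, -0.05, 0.97], [0, 0, 0], -0.6], [[-0.065, -0.05, 0.97], [0, 0, 0], -0.6], [[-0.065, -0.05, 0.97], [0, 0, 0], 1], [[-0.065, -0.05, 0.97], [0, 0, 0], 1], [[-0.065, -0.05, 0.97], [0, 0, 0], 1], [[-0.065, -0.05, 0.97], [0, 0, 0], 1], [[-0.065, -0.05, 0.97], [0, 0, 0], 1], [[-0.065, -0.05, 0.97], [0, 0, 0], 1]])

```text
time_s: 35.73
ee_pos: [0.4422, -0.2823, 0.0576]
tcp_rot: [2.127, 2.306, 0.002]
ft_force: [1.7, 2.0, 6.7]
width: 0.527
finger_force: 25.9
```

Request:
move_arm(series=[[[0, 0, -0.2], [0, 0, 0], 1], [[0, 0, -0.5], [0, 0, 0], 1], [[0, 0, -0.8], [0, 0, 0], 1], [[0, 0, -1], [0, 0, 0], 1], [[0, 0, -1], [0, 0, 0], 1]])

```text
time_s: 36.15
ee_pos: [0.4425, -0.2834, 0.14]
tcp_rot: [2.124, 2.303, 0.0]
ft_force: [0.5, -0.3, 0.2]
width: 0.522
finger_force: 26.1
```

Request:
move_arm(series=[[[0.3, 0.13, -0.3], [0, 0, 0], 1], [[0.7, 0.3, -0.6], [0, 0, 0], 1], [[1.0, 0.45, -0.6], [0, 0, 0], 1], [[1.0, 0.45, -0.6], [0, 0, 0], 1]])

```text
time_s: 36.48
ee_pos: [0.4713, -0.1958, 0.1839]
tcp_rot: [2.124, 2.312, 0.003]
ft_force: [-0.4, -0.5, -1.1]
width: 0.527
finger_force: 26.1
```

Request:
move_arm(series=[[[0.4, 0.2, 0], [0, 0, 0], 1], [[0.8, 0.36, 0], [0, 0, 0], 1], [[1.0, 0.45, 0], [0, 0, 0], 1], [[1.0, 0.45, 0], [0, 0, 0], 1]])

```text
time_s: 36.82
ee_pos: [0.4989, -0.1136, 0.1812]
tcp_rot: [-2.124, -2.311, 0.001]
ft_force: [-1.4, 0.4, -0.2]
width: 0.529
finger_force: 26.1
```

```bash
python3 - <<'E'
from plan import *
from meas import blobs
for n in('side',):
    for b in blobs(*(cloud(n))): print(n,*b)
plan([(.5302,-.0297,.19,1.653),(.5302,-.0297,.13,1.653)],1,extra=2,q=.005)
E
```

```text
side [220 172  20  32 476] 0.1999 [ 0.4998 -0.1122] [ 0.4981 -0.1107] 78
side [256 172  20  41 608] 0.0812 [0.6171 0.0143] [0.6169 0.0193] 204
side [256 235  22  39 677] 0.1022 [ 0.5956 -0.2734] [ 0.5946 -0.2735] 173
from [ 0.4986 -0.1152  0.1813] yaw 1.654 j6 -0.46
[[1.0, 0.47, -0.105], [-0.005, 0.0, 0.005], 1] x 3 
[[0.03, 0.01, -0.005], [0.0, 0.0, 0.0], 1] x 3 *
[[0.0, 0.0, 0.75], [0.0, 0.0, 0.0], 1] x 4 *
```

Request:
move_arm(series=[[[0.4, 0.2, 0], [0, 0, 0], 1], [[0.8, 0.38, 0], [0, 0, 0], 1], [[1.0, 0.47, 0], [0, 0, 0], 1], [[1.0, 0.47, 0], [0, 0, 0], 1], [[1.0, 0.47, 0], [0, 0, 0], 1]])

```text
time_s: 37.28
ee_pos: [0.5297, -0.0341, 0.1819]
tcp_rot: [-2.129, -2.309, 0.003]
ft_force: [-0.1, -0.3, -0.5]
width: 0.528
finger_force: 26.1
```

Request:
move_arm(series=[[[0.03, 0.01, 0.3], [0, 0, 0], 1], [[0.03, 0.01, 0.6], [0, 0, 0], 1], [[0.03, 0.01, 0.6], [0, 0, 0], 1], [[0.03, 0.01, 0.6], [0, 0, 0], 1]])

```text
time_s: 37.62
ee_pos: [0.5291, -0.0322, 0.1331]
tcp_rot: [-2.13, -2.305, 0.004]
ft_force: [0.9, -0.0, -0.1]
width: 0.524
finger_force: 26.1
```

```bash
python3 - <<'E'
from plan import *
plan([(.5302,-.0297,.0635,1.653)],1,extra=2,q=.005)
E
```

```text
from [ 0.5291 -0.0322  0.1331] yaw 1.65 j6 -0.28
[[0.03, 0.02, 0.87], [-0.01, 0.0, -0.005], 1] x 4 *
```

Request:
move_arm(series=[[[0.03, 0.02, 0.3], [0, 0, 0], 1], [[0.03, 0.02, 0.6], [0, 0, 0], 1], [[0.03, 0.02, 0.78], [0, 0, 0], 1], [[0.03, 0.02, 0.87], [0, 0, 0], 1], [[0.03, 0.02, 0.87], [0, 0, 0], 1], [[0.03, 0.02, 0.87], [0, 0, 0], 1]])

```text
time_s: 38.12
ee_pos: [0.533, -0.0291, 0.0667]
tcp_rot: [2.129, 2.308, 0.001]
ft_force: [-0.7, 0.1, 0.1]
width: 0.531
finger_force: 26.1
```

Request:
move_arm(series=[[[0, 0, 0], [0, 0, 0], -0.5], [[0, 0, 0], [0, 0, 0], -0.5], [[0, 0, 0], [0, 0, 0], -0.5], [[0, 0, 0], [0, 0, 0], -0.5], [[0, 0, -0.3], [0, 0, 0], -0.5], [[0, 0, -0.7], [0, 0, 0], -0.5], [[0, 0, -1], [0, 0, 0], -0.5], [[0, 0, -1], [0, 0, 0], -0.5]])

```text
time_s: 38.78
ee_pos: [0.536, -0.029, 0.1523]
tcp_rot: [2.123, 2.303, 0.009]
ft_force: [0.7, -0.4, -0.1]
width: 0.749
finger_force: 0.0
```

Request:
move_arm(series=[[[-1, 0.18, -0.3], [0, 0, 0], -0.6], [[-1, 0.18, -0.3], [0, 0, 0], -0.6], [[-1, 0.18, -0.3], [0, 0, 0], -0.6], [[-1, 0.18, -0.3], [0, 0, 0], -0.6]])

```text
time_s: 39.12
ee_pos: [0.5538, -0.1087, 0.1702]
tcp_rot: [2.132, 2.305, 0.001]
ft_force: [-0.2, -0.3, -0.2]
width: 0.801
finger_force: 0.0
```

Request:
move_arm(series=[[[-1, 0.18, 0], [0, 0, 0], -0.6], [[-1, 0.18, 0], [0, 0, 0], -0.6], [[-1, 0.18, 0], [0, 0, 0], -0.6], [[-1, 0.18, 0], [0, 0, 0], -0.6], [[-1, 0.18, 0], [0, 0, 0], -0.6]])

```text
time_s: 39.53
ee_pos: [0.5732, -0.1842, 0.1682]
tcp_rot: [-2.127, -2.308, 0.0]
ft_force: [-0.7, -0.2, -0.7]
width: 0.802
finger_force: 0.0
```

```bash
python3 - <<'E'
from plan import *
from meas import blobs
for n in('top','side'):
    for b in blobs(*(cloud(n))): print(n,*b)
plan([(.5948,-.2715,.155,1.653),(.5948,-.2715,.080,1.653)],-.6,extra=2,q=.005)
E
```

```text
top [195 183  13  16 153] 0.0851 [0.6125 0.0613] [0.614  0.0622] 96
top [218 182  14  16 164] 0.0849 [ 0.6195 -0.0157] [ 0.6192 -0.0153] 113
top [220 208  14  16 176] 0.0861 [ 0.531  -0.0231] [ 0.5314 -0.0223] 98
side [256 179  20  34 441] 0.0808 [ 0.6125 -0.0193] [ 0.6076 -0.0802] 80
side [232 190  18  26 283] 0.0791 [ 0.5269 -0.051 ] [ 0.5299 -0.1076] 24
side [256 235  22  39 648] 0.1021 [ 0.5975 -0.2728] [ 0.5947 -0.273 ] 138
from [ 0.5733 -0.1838  0.1686] yaw 1.653 j6 -0.52
[[-1.0, 0.16, 0.15], [0.0, 0.0, 0.0], -0.6] x 3 
[[-0.115, 0.015, 0.02], [0.0, 0.0, 0.0], -0.6] x 3 *
[[0.0, 0.005, 0.935], [0.0, 0.0, 0.0], -0.6] x 4 *
```

Request:
move_arm(series=[[[-1, 0.16, 0], [0, 0, 0], -0.6], [[-1, 0.16, 0.15], [0, 0, 0], -0.6], [[-1, 0.16, 0.15], [0, 0, 0], -0.6], [[-1, 0.16, 0.15], [0, 0, 0], -0.6], [[-1, 0.16, 0.15], [0, 0, 0], -0.6]])

```text
time_s: 40.05
ee_pos: [0.5929, -0.2629, 0.157]
tcp_rot: [-2.128, -2.31, -0.0]
ft_force: [-0.1, 0.2, -0.4]
width: 0.797
finger_force: 0.0
```

Request:
move_arm(series=[[[-0.115, 0.02, 0.2], [0, 0, 0], -0.6], [[-0.115, 0.02, 0.5], [0, 0, 0], -0.6], [[-0.115, 0.02, 0.96], [0, 0, 0], -0.6], [[-0.115, 0.02, 0.96], [0, 0, 0], -0.6], [[-0.115, 0.02, 0.96], [0, 0, 0], -0.6], [[-0.115, 0.02, 0.96], [0, 0, 0], 1], [[-0.115, 0.02, 0.96], [0, 0, 0], 1], [[-0.115, 0.02, 0.96], [0, 0, 0], 1], [[-0.115, 0.02, 0.96], [0, 0, 0], 1], [[-0.115, 0.02, 0.96], [0, 0, 0], 1], [[-0.115, 0.02, 0.96], [0, 0, 0], 1]])

```text
time_s: 40.97
ee_pos: [0.597, -0.2739, 0.0838]
tcp_rot: [2.127, 2.307, 0.002]
ft_force: [-1.7, 1.7, 6.1]
width: 0.529
finger_force: 26.1
```

Request:
move_arm(series=[[[0, 0, -0.1], [0, 0, 0], 1], [[0, 0, -0.2], [0, 0, 0], 1], [[0, 0, -0.35], [0, 0, 0], 1], [[0, 0, -0.5], [0, 0, 0], 1], [[0, 0, -0.65], [0, 0, 0], 1], [[0, 0, -0.8], [0, 0, 0], 1], [[0, 0, -1], [0, 0, 0], 1], [[0, 0, -1], [0, 0, 0], 1]])

```text
time_s: 41.63
ee_pos: [0.5974, -0.2744, 0.1657]
tcp_rot: [2.125, 2.304, 0.002]
ft_force: [0.3, -0.4, 1.6]
width: 0.526
finger_force: 25.8
```

Request:
move_arm(series=[[[0, 0, -0.3], [0, 0, 0], 1], [[0.3, -0.15, -0.4], [0, 0, 0], 1], [[0.7, -0.35, -0.4], [0, 0, 0], 1], [[1.0, -0.4, -0.4], [0, 0, 0], 1], [[1.0, -0.4, -0.4], [0, 0, 0], 1]])

```text
time_s: 42.05
ee_pos: [0.5558, -0.1926, 0.1924]
tcp_rot: [-2.125, -2.311, -0.002]
ft_force: [0.4, -1.0, -1.3]
width: 0.525
finger_force: 26.0
```

```bash
python3 - <<'E'
from plan import *
from meas import blobs
for n in('side',):
    for b in blobs(*(cloud(n))): print(n,*b)
plan([(.5368,-.1094,.19,1.653),(.5368,-.1094,.13,1.653)],1,extra=2,q=.005)
E
```

```text
side [ 233  177   43   42 1074] 0.2094 [ 0.56  -0.194] [ 0.5697 -0.1921] 124
side [256 242  21  32 521] 0.076 [ 0.5943 -0.2735] [ 0.5933 -0.2717] 165
from [ 0.5565 -0.1944  0.1924] yaw 1.654 j6 -0.55
[[1.0, -0.145, 0.03], [0.0, 0.0, 0.0], 1] x 3 
[[0.08, -0.01, 0.0], [0.0, 0.0, 0.0], 1] x 3 *
[[0.0, 0.0, 0.75], [0.0, 0.0, 0.0], 1] x 4 *
```

Request:
move_arm(series=[[[0.4, -0.06, 0], [0, 0, 0], 1], [[0.8, -0.12, 0], [0, 0, 0], 1], [[1.0, -0.145, 0.03], [0, 0, 0], 1], [[1.0, -0.145, 0.03], [0, 0, 0], 1], [[1.0, -0.145, 0.03], [0, 0, 0], 1]])

```text
time_s: 42.52
ee_pos: [0.5392, -0.1175, 0.1898]
tcp_rot: [2.128, 2.31, -0.001]
ft_force: [-0.3, -0.6, 0.1]
width: 0.528
finger_force: 26.0
```

Request:
move_arm(series=[[[0.08, -0.01, 0.3], [0, 0, 0], 1], [[0.08, -0.01, 0.6], [0, 0, 0], 1], [[0.08, -0.01, 0.75], [0, 0, 0], 1], [[0.08, -0.01, 0.75], [0, 0, 0], 1], [[0.08, -0.01, 0.75], [0, 0, 0], 1]])

```text
time_s: 42.93
ee_pos: [0.5375, -0.1118, 0.1295]
tcp_rot: [-2.13, -2.308, 0.001]
ft_force: [0.8, 0.4, -0.5]
width: 0.528
finger_force: 26.0
```

```bash
python3 - <<'E'
from plan import *
plan([(.5368,-.1094,.0635,1.653)],1,extra=2,q=.005)
E
```

```text
from [ 0.5375 -0.1118  0.1295] yaw 1.651 j6 -0.42
[[0.03, -0.005, 0.825], [-0.005, 0.0, -0.005], 1] x 4 *
```

Request:
move_arm(series=[[[0.03, 0, 0.3], [0, 0, 0], 1], [[0.03, 0, 0.6], [0, 0, 0], 1], [[0.03, 0, 0.75], [0, 0, 0], 1], [[0.03, 0, 0.83], [0, 0, 0], 1], [[0.03, 0, 0.83], [0, 0, 0], 1], [[0.03, 0, 0.83], [0, 0, 0], 1]])

```text
time_s: 43.43
ee_pos: [0.5386, -0.1091, 0.065]
tcp_rot: [2.129, 2.308, 0.001]
ft_force: [-0.1, 0.4, -0.6]
width: 0.526
finger_force: 26.0
```

Request:
move_arm(series=[[[0, 0, 0], [0, 0, 0], -0.5], [[0, 0, 0], [0, 0, 0], -0.5], [[0, 0, 0], [0, 0, 0], -0.5], [[0, 0, 0], [0, 0, 0], -0.5], [[0, 0, -0.3], [0, 0, 0], -0.5], [[0, 0, -0.7], [0, 0, 0], -0.5], [[0, 0, -1], [0, 0, 0], -0.5], [[0, 0, -1], [0, 0, 0], -0.5]])

```text
time_s: 44.1
ee_pos: [0.5412, -0.1098, 0.1507]
tcp_rot: [2.122, 2.302, 0.007]
ft_force: [-0.4, -0.5, 0.5]
width: 0.751
finger_force: 0.0
```

Request:
move_arm(series=[[[-1, 0.28, 0], [0, 0, 0], -0.6], [[-1, 0.28, 0], [0, 0, 0], -0.6], [[-1, 0.28, 0], [0, 0, 0], -0.6], [[-1, 0.28, 0], [0, 0, 0], -0.6], [[-1, 0.28, 0], [0, 0, 0], -0.6]])

```text
time_s: 44.52
ee_pos: [0.5659, -0.1863, 0.143]
tcp_rot: [-2.129, -2.308, 0.0]
ft_force: [0.5, -0.6, -0.7]
width: 0.799
finger_force: 0.0
```

```bash
python3 - <<'E'
from plan import *
from meas import blobs
for n in('top','side'):
    for b in blobs(*(cloud(n))): print(n,*b)
plan([(.595,-.2725,.13,1.653),(.595,-.2725,.054,1.653)],-.6,extra=2,q=.005)
E
```

```text
top [195 183  13  17 158] 0.0854 [0.6132 0.0613] [0.6144 0.0622] 98
top [218 182  14  16 167] 0.0852 [ 0.6175 -0.0158] [ 0.6177 -0.0154] 101
top [220 208  15  16 179] 0.0862 [ 0.5304 -0.024 ] [ 0.5314 -0.0222] 90
side [256 188  20  25 265] 0.0796 [ 0.6054 -0.0339] [ 0.6076 -0.101 ] 25
side [242 193   8  16  68] 0.1815 [ 0.5329 -0.201 ] [ 0.5336 -0.2009] 4
side [232 198  21  35 404] 0.0788 [ 0.5328 -0.1231] [ 0.5346 -0.1182] 43
side [256 242  21  32 483] 0.0761 [ 0.5968 -0.2729] [ 0.5929 -0.2733] 124
from [ 0.5658 -0.1855  0.1432] yaw 1.653 j6 -0.52
[[-1.0, 0.245, 0.145], [0.0, 0.0, 0.0], -0.6] x 3 
[[-0.115, 0.03, 0.02], [0.0, 0.0, 0.0], -0.6] x 3 *
[[0.0, 0.0, 0.95], [0.0, 0.0, 0.0], -0.6] x 5 *
```

Request:
move_arm(series=[[[-1, 0.25, 0], [0, 0, 0], -0.6], [[-1, 0.25, 0.14], [0, 0, 0], -0.6], [[-1, 0.25, 0.14], [0, 0, 0], -0.6], [[-1, 0.25, 0.14], [0, 0, 0], -0.6], [[-1, 0.25, 0.14], [0, 0, 0], -0.6]])

```text
time_s: 45.03
ee_pos: [0.5924, -0.2635, 0.1321]
tcp_rot: [-2.128, -2.309, -0.0]
ft_force: [0.5, 0.0, 0.0]
width: 0.803
finger_force: 0.0
```

Request:
move_arm(series=[[[-0.115, 0.02, 0.2], [0, 0, 0], -0.6], [[-0.115, 0.02, 0.5], [0, 0, 0], -0.6], [[-0.115, 0.02, 0.97], [0, 0, 0], -0.6], [[-0.115, 0.02, 0.97], [0, 0, 0], -0.6], [[-0.115, 0.02, 0.97], [0, 0, 0], -0.6], [[-0.115, 0.02, 0.97], [0, 0, 0], 1], [[-0.115, 0.02, 0.97], [0, 0, 0], 1], [[-0.115, 0.02, 0.97], [0, 0, 0], 1], [[-0.115, 0.02, 0.97], [0, 0, 0], 1], [[-0.115, 0.02, 0.97], [0, 0, 0], 1], [[-0.115, 0.02, 0.97], [0, 0, 0], 1]])

```text
time_s: 45.95
ee_pos: [0.5968, -0.2743, 0.0582]
tcp_rot: [2.127, 2.307, 0.002]
ft_force: [-0.7, 2.6, 7.5]
width: 0.523
finger_force: 26.8
```

Request:
move_arm(series=[[[0, 0, -0.2], [0, 0, 0], 1], [[0, 0, -0.5], [0, 0, 0], 1], [[0, 0, -0.8], [0, 0, 0], 1], [[0, 0, -1], [0, 0, 0], 1], [[0, 0, -1], [0, 0, 0], 1]])

```text
time_s: 46.37
ee_pos: [0.5978, -0.2754, 0.141]
tcp_rot: [2.123, 2.302, 0.003]
ft_force: [0.9, 0.6, 0.3]
width: 0.525
finger_force: 26.1
```

Request:
move_arm(series=[[[0.2, 0.1, -0.3], [0, 0, 0], 1], [[0.5, 0.15, -0.5], [0, 0, 0], 1], [[0.8, 0.25, -0.5], [0, 0, 0], 1], [[1.0, 0.28, -0.5], [0, 0, 0], 1], [[1.0, 0.28, -0.5], [0, 0, 0], 1]])

```text
time_s: 46.78
ee_pos: [0.6106, -0.189, 0.1737]
tcp_rot: [-2.124, -2.311, -0.0]
ft_force: [0.7, -1.3, -0.6]
width: 0.523
finger_force: 26.2
```

```bash
python3 - <<'E'
from plan import *
plan([(.6264,-.102,.18,1.653),(.6264,-.102,.13,1.653)],1,extra=2,q=.005)
E
```

```text
from [ 0.6106 -0.189   0.1737] yaw 1.655 j6 -0.5
[[1.0, 0.27, -0.07], [-0.005, -0.005, 0.005], 1] x 3 
[[0.07, 0.02, -0.005], [0.0, 0.0, 0.0], 1] x 3 *
[[0.0, 0.0, 0.625], [0.0, 0.0, 0.0], 1] x 4 *
```

Request:
move_arm(series=[[[0.4, 0.1, 0], [0, 0, 0], 1], [[0.8, 0.2, 0], [0, 0, 0], 1], [[1.0, 0.27, 0], [0, 0, 0], 1], [[1.0, 0.27, 0], [0, 0, 0], 1], [[1.0, 0.27, 0], [0, 0, 0], 1]])

```text
time_s: 47.2
ee_pos: [0.6252, -0.1104, 0.1733]
tcp_rot: [-2.127, -2.31, 0.003]
ft_force: [-0.6, -1.0, -1.1]
width: 0.528
finger_force: 26.2
```

Request:
move_arm(series=[[[0.07, 0.02, 0.2], [0, 0, 0], 1], [[0.07, 0.02, 0.4], [0, 0, 0], 1], [[0.07, 0.02, 0.55], [0, 0, 0], 1], [[0.07, 0.02, 0.55], [0, 0, 0], 1], [[0.07, 0.02, 0.55], [0, 0, 0], 1]])

```text
time_s: 47.62
ee_pos: [0.626, -0.1058, 0.1293]
tcp_rot: [-2.129, -2.306, 0.003]
ft_force: [0.7, 0.4, -0.2]
width: 0.523
finger_force: 26.2
```

```bash
python3 - <<'E'
from plan import *
plan([(.6264,-.102,.0635,1.653)],1,extra=2,q=.005)
E
```

```text
from [ 0.626  -0.1058  0.1293] yaw 1.651 j6 -0.36
[[0.045, 0.01, 0.825], [-0.005, 0.0, -0.005], 1] x 4 *
```

Place, release, rise and back off toward −y.

Request:
move_arm(series=[[[0.04, 0, 0.3], [0, 0, 0], 1], [[0.04, 0, 0.6], [0, 0, 0], 1], [[0.04, 0, 0.75], [0, 0, 0], 1], [[0.04, 0, 0.83], [0, 0, 0], 1], [[0.04, 0, 0.83], [0, 0, 0], 1], [[0.04, 0, 0.83], [0, 0, 0], 1]])

```text
time_s: 48.12
ee_pos: [0.6277, -0.1023, 0.0656]
tcp_rot: [2.129, 2.308, 0.001]
ft_force: [0.2, 0.0, -0.7]
width: 0.531
finger_force: 26.3
```

Request:
move_arm(series=[[[0, 0, 0], [0, 0, 0], -0.5], [[0, 0, 0], [0, 0, 0], -0.5], [[0, 0, 0], [0, 0, 0], -0.5], [[0, 0, 0], [0, 0, 0], -0.5], [[0, 0, -0.3], [0, 0, 0], -0.5], [[0, 0, -0.7], [0, 0, 0], -0.5], [[0, 0, -1], [0, 0, 0], -0.5], [[0, 0, -1], [0, 0, 0], -0.5]])

```text
time_s: 48.78
ee_pos: [0.6306, -0.1027, 0.152]
tcp_rot: [2.122, 2.302, 0.008]
ft_force: [1.1, 0.1, 1.3]
width: 0.749
finger_force: 0.0
```

Request:
move_arm(series=[[[-1, -0.5, -1], [0, 0, 0], -0.5], [[-1, -0.5, -1], [0, 0, 0], -0.5], [[-1, -0.5, -1], [0, 0, 0], -0.5], [[-1, -0.5, -1], [0, 0, 0], -0.5], [[-1, -0.5, -1], [0, 0, 0], -0.5]])

```text
time_s: 49.2
ee_pos: [0.594, -0.1862, 0.2267]
tcp_rot: [2.13, 2.304, 0.003]
ft_force: [-0.5, -0.2, 0.2]
width: 0.748
finger_force: 0.0
```

Request:
move_arm(series=[[[-1, -0.8, 0], [0, 0, 0], -0.5], [[-1, -0.8, 0], [0, 0, 0], -0.5], [[-1, -0.8, 0], [0, 0, 0], -0.5], [[-1, -0.8, 0], [0, 0, 0], -0.5]])

```text
time_s: 49.53
ee_pos: [0.5339, -0.271, 0.222]
tcp_rot: [-2.131, -2.304, 0.002]
ft_force: [-0.0, 0.2, 0.0]
width: 0.747
finger_force: 0.0
```

Request:
move_arm(series=[[[-1, -0.5, 0], [0, 0, 0], -0.5], [[-1, -0.5, 0], [0, 0, 0], -0.5], [[-1, -0.5, 0], [0, 0, 0], -0.5], [[-1, -0.5, 0], [0, 0, 0], -0.5], [[-1, -0.5, 0], [0, 0, 0], -0.5]])

```text
time_s: 49.95
ee_pos: [0.503, -0.3512, 0.2229]
tcp_rot: [-2.127, -2.308, -0.002]
ft_force: [0.4, 0.6, 0.2]
width: 0.75
finger_force: 0.0
```

```bash
python3 st.py; python3 - <<'E'
from plan import *
from meas import blobs
a=[]
for n in('top','side'):
    im,W=cloud(n); a.append(im)
    for b in blobs(im,W): print(n,*b)
save(np.hstack([cv2.resize(a[0][110:300,70:400],None,fx=1.2,fy=1.2),cv2.resize(a[1][100:328,160:360],None,fx=1,fy=1)]),'fin.png')
E
```

```text
49.95 [ 0.503  -0.3512  0.2229] F [0.4 0.6 0.2] T [ 0.019  0.025 -0.045] w 63.7 j6 -0.813 tau6 -0.007 yaw 1.652
('side', 0) ('top', 15, 1.55, 'sd', 0.06)
('top', 115, array([0.4882, 0.3181]), array([0.066, 0.014]), 'wing', np.float32(1.382)) ('side', 0)
top [242 179  15  17 182] 0.0859 [ 0.6257 -0.0972] [ 0.627  -0.0979] 91
top [195 183  13  17 162] 0.0855 [0.6136 0.0614] [0.6145 0.0622] 91
top [218 182  14  16 165] 0.0864 [ 0.6183 -0.0157] [ 0.619  -0.0153] 80
top [244 206  16  16 196] 0.0853 [ 0.5377 -0.1039] [ 0.5375 -0.104 ] 116
top [220 208  15  16 175] 0.0859 [ 0.5315 -0.0223] [ 0.5314 -0.0221] 99
side [257 172  24  59 702] 0.0813 [ 0.6228 -0.0259] [ 0.6201 -0.021 ] 216
side [232 205  21  28 282] 0.0797 [ 0.5254 -0.1236] [ 0.5271 -0.2173] 33
```

View pics/fin.png

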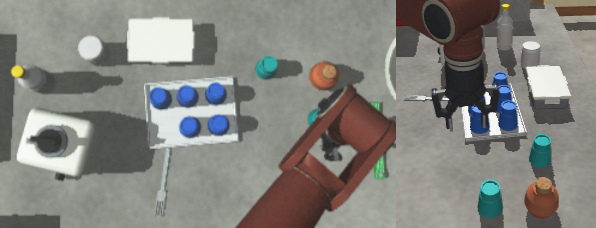

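All five tumblers stand singly on the tray, tops at 0.085. The cap still shows its slight wing/tab offset, and the bystanders I can see are where they were. I hand the job in.

```bash
python3 -c "
from plant import *
print(close_job())"
```

```text
the job is handed in; nothing more can be done
None
```

I handed the job in at about 50 s: the cap is screwed down to its first clutch slip (wing about 0.18 rad past the tab, measured from the camera because no torque rise showed), and then all five tumblers present were stood singly, mouth down, on the tray.

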